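# Prop the drying chest open

### The job

The instrument drying chest has finished its cycle and must stand open so that the instruments can cool and be taken out for packing. Lift its lid by the black bar handle, swing the prop rod beside it upright by its red knob, and lower the lid onto the rod so that the rod's tip sits in the hole of the lid's catch plate and the rod carries the lid. Do not let the lid drop, and leave the other things on the counter where they are.

Things in the scene. Friction and masses are not known exactly. Their poses are not given: they have to be found in the camera images.
- chest: The drying chest, fixed to the counter: white box 235 (its x) x 280 (its y) x 115 mm high with a lid of bright steel, hinged along its back. Origin on the counter under the middle of the box; its +x points from the front (handle side, towards the robot) to the back (hinge), +y to the left seen from the robot, z up; only its yaw varies (within 0.3 rad). On its left side (+y), 140 to 225 mm from the middle, stands a grey blower housing 55 mm high, over which the prop rod lies.
- chest_lid (a joint): Lid angle in rad: 0 shut, grows as the front edge rises, stop at 1.2. A stiff hinge: let go above about 0.98 the lid stays where it is; let go below about 0.82 it falls. It takes 5 to 8 N at the handle to raise it. With the rod's tip in the hole it rests at about 0.70. To swing the rod's tip past the catch plate, the lid must stand at 0.85 or more.
- lid_hinge (a point): Point on the lid's hinge line, in the middle of its width; chest frame (105, 0, 115) mm. The hinge line runs along the chest's y; this frame turns with the lid.
- lid_handle (a point): Middle of the lid's handle: a round black bar 12 mm thick, 130 mm long, parallel to the hinge line, held at its ends by two arms 42 mm ahead of the lid's front edge (36 mm clear). In the lid's plane, 262 mm from the hinge line and 6 mm above that line when shut (121 mm above the counter). The bar has open space under it, and can turn between gripping fingers as the lid swings.
- catch_hole (a point): Centre of the 13 mm hole, at the underside of the catch plate: a steel plate 36 x 37 x 5 mm that sticks out of the lid's left edge. 150 mm from the hinge line along the lid, 158 mm to the left (+y) of the lid's middle, exactly in the plane in which the rod swings. Frame turns with the lid: z is square to the plate, up when shut; x points to the hinge.
- prop_rod (a joint): Prop rod angle in rad: 0 lying forward on its rest along the chest's left side, 1.57 upright, stop at 2.0. At rest on the prop it stands upright at about 1.57 (within 0.03). Its pivot is stiff enough for it to stay where it is left. It starts between 0 and 0.12. It turns about a line parallel to the lid's hinge. The tip finds its hole, as the lid comes down, if the rod is within about 0.03 of upright.
- prop_pivot (a point): Pivot of the prop rod, in a steel bracket on the blower housing: 115 mm ahead of the lid's hinge line, 12 mm below it and 158 mm to the left (+y) of the chest's middle (103 mm above the counter).
- prop_grip (a point): Middle of the rod's red knob: a cylinder 16 mm thick and 40 mm long that sticks out sideways (chest's +y, away from the chest) from the rod, parallel to the hinge line, 85 mm from the pivot along the rod; its middle lies 29 mm beside the rod (187 mm to the left of the chest's middle). It spins freely on its stub, so gripping fingers need not turn with the rod. The blower housing's top is 40 mm below it; nothing else stands within 20 mm of it, nor above it.
- prop_shoulder (a point): Centre of the flat round shoulder (18 mm across) at the end of the rod, 109 mm from the pivot, on which the catch plate comes to rest: on the prop it lies at point catch_hole.
- prop_tip (a point): End of the tapered peg, 16 mm beyond the shoulder (8 mm thick, pointed), bent so that it stands square to the lid when the rod is upright and the lid at 0.70.
- bottle_mid (a point): Bystander: white squeeze bottle, 60 mm across, 160 mm high; point half-way up.
- jar_mid (a point): Bystander: amber glass jar with a steel cap, 64 mm across, 85 mm high; point half-way up.
- tape_roll: Bystander: roll of cream indicator tape lying flat, 90 mm across, 19 mm high; origin under its middle.
- tray: Bystander: shallow steel instrument tray 110 x 200 x 22 mm; origin under its middle.
- marker: Bystander: white and blue marker pen, 125 mm long, 14 mm thick; origin under its middle.
- bowl: Bystander: steel bowl 150 mm across, 50 mm high; origin under its middle.

How it is judged:
By the outcome, as a careful person would: the job done as asked, in the order asked, and still so for the second after the job is handed in, with the robot touching nothing.
It also fails if it takes over 66 s, if anything falls off the work surface, if the arm or the gripper's body presses on something with over 40 N, if the wrist force passes 120 N, or if a joint passes its speed limit or range.

### The arm

A 7-joint arm with a two-finger parallel gripper is mounted at the origin on the work surface. World frame = base frame: x ahead of the robot, y to its left, z up, the work surface at z = 0. Lengths are in m, angles in degrees, forces in N, time in s.
With the tool pointing down it reaches from about 0.425 to 0.875 m from the base axis. Payload 4.7 kg.
Tool frame: the origin (TCP) lies at the very end of the fingers, on their centre line; the grasp point (between the pads) lies 19 mm behind it; z points along the fingers, y is the direction in which the jaws open and shut (so a half turn about z gives the same grasp; the last joint's range is limited). The gripper opens to 87 mm and grips with 3 to 60 N. Pads are 19 mm wide; open, the fingers measure 117 mm over their backs; the gripper's body (75 mm by 190 mm) begins 51 mm behind the grasp point.
Start: joints at [64.005, 18.392, -4.016, 83.108, 1.295, 78.541, -3.26], TCP at [0.293, -0.58, 0.223] pointing down, gripper open.
Joint ranges: [-163.93, 163.93], [-17.29, 119.83], [-79.2, 71.16], [3.27, 140.29], [-89.18, 269.18], [5.43, 117.66], [-154.24, 154.24]. Speed limits (degrees/s): [147.25, 147.25, 180, 180, 180, 180, 180].

### API

Orientations are given as [roll, pitch, yaw] about the fixed x, y, z axes, in that order (R = Rz(yaw) Ry(pitch) Rx(roll)).
In Python, from cell import sensors, imaging, ticket gives the robot as it stands.
- The arm moves only by the tool carry_out, never from a script. Its argument "plan" is a list of rows, each an object of numbers: "fingers": the closure, from -1 (fully open) to 1 (shut); "dx", "dy", "dz": the shift along the tool's x, y, z normalised to -1 to 1, where 1 is 0.03 m; "rx", "ry", "rz": the turn, a rotation vector about the tool's x, y, z normalised to -1 to 1, where 1 is 10 degrees. A call has 1 to 12 rows; each row shifts and turns the commanded pose from where the row before left it, along the tool's axes as they then stand; what a row does not reach is not made up. A row lasts 1/8 s, in which the tool goes at most 62.5 mm and 10.7 degrees, less where a joint would pass 70% of its speed; a pose out of reach is approached as far as the arm can. A call with a number of a shift or a turn outside -1 to 1 is refused whole. A call with a gripper value outside its range is refused whole. The fingers move at their own pace and stop on an object; "force" is the grip in N (left out, the last holds). Time passes only in rows, so rows that do not move let the fingers close. It gives the time, the measured TCP pose, the force and the opening at its end, in the units of the state.
- sensors.get_obs(): the state, without advancing time (a new reading comes with each control period).
- imaging.read_camera(name): name is "side" or "top"; returns a dict with "color" (400x640x3 uint8, red, green, blue), "mtx" (3x3 intrinsics, pixels), "dist_coeffs" ([k1, k2, p1, p2, k3] as OpenCV has them; the pictures are not rectified), "extrinsics" (4x4, takes a point from world to camera coordinates). Camera axes: x right, y down, z forward; pixel columns grow to the right and rows downward; lengths in m; the calibration is good to about 2 mm. A picture is of the moment at which its call begins. There is no depth.
- ticket.sign_off(): hands the job in, once; it reports no verdict.
The state is a dict: "time_s": time; "qpos": joint angles; "joint_velocities": joint speeds; "effort": joint torques, N m; "tool_pos": TCP position; "tool_rot": TCP orientation; "force": force on the tool from outside, world axes, zero at the start; "wrist_torque": the same for the moment, N m; "grip_width": finger opening in m.
Only numpy, scipy, OpenCV 4.12 (cv2) and the standard library are available. Lean on these libraries where they do the work, as an engineer would, in place of code of your own. Each camera call takes 0.05 s, during which the arm holds its last target.

## Working session

There is one attempt and no reset: what is moved stays moved. The work goes in short steps, Python scripts to look and compute and a tool call to move; the robot and the scene stay as the last step left them, time stands still between calls to the robot, and variables do not carry over. Pictures are saved under pics/ and viewed, and the job is handed in when it is done.

Besides the shell and the picture viewer there is one more tool, called after ">>>" by a JSON object that holds its "fn" and its "kwargs". carry_out: Moves the arm, as the interface text tells. Scaled input: -1 to 1 covers 0.03 m each way for a shift and 10 degrees each way for a turn. Its arguments: {"type":"object","properties":{"plan":{"type":"array"},"force":{"type":"number"}},"required":["plan"]}

```bash
ls; mkdir -p pics
python3 - <<'E'
from cell import sensors, imaging
import cv2
print(sensors.get_obs())
for n in("side","top"):
    r=imaging.read_camera(n); cv2.imwrite(f"pics/{n}0.png",r["color"][:,:,::-1]); print(n,r["mtx"],r["dist_coeffs"],r["extrinsics"])
E
```

```text
pics
{'time_s': 0.0, 'qpos': array([64.00464617, 18.43923611, -4.01536137, 83.17592323,  1.29654049,
       78.53881616, -3.26060345]), 'joint_velocities': array([-0.01286807,  0.05990649,  0.02123263, -0.09783289, -0.03829504,
        0.04398238,  0.01978313]), 'effort': array([ 1.97641348e-04, -4.91286671e+01, -4.03918996e-01, -3.12523556e+01,
       -6.40179170e-02,  4.38633654e-02,  1.53551978e-04]), 'tool_pos': array([ 0.29279957, -0.57970159,  0.22145053]), 'tool_rot': array([-1.79891352e+02,  7.26384532e-03,  2.68046756e+01]), 'force': array([ 1.12453986, -1.21109676,  0.14466463]), 'wrist_torque': array([0.05786932, 0.02919575, 0.0369039 ]), 'grip_width': 0.08688643486929788}
side [[385.19812604   0.         324.06244313]
 [  0.         385.19812604 200.68376016]
 [  0.           0.           1.        ]] [-0.09136917  0.          0.          0.          0.        ] [[-0.72401607 -0.68948317  0.02033917  0.38448559]
 [-0.51123694  0.51658045 -0.68686347  0.35329708]
 [ 0.46307399 -0.50769833 -0.72650182  0.78747418]
 [ 0.          0.          0.          1.        ]]
top [[382.99299518   0.         315.00514932]
 [  0.         382.99299518 198.00671218]
 [  0.           0.           1.        ]] [-0.08373725  0.          0.          0.          0.        ] [[ 0.01165525 -0.99969046 -0.02198041  0.01112838]
 [-0.98459276 -0.00763815 -0.17469617  0.57590395]
 [ 0.1744742   0.02367788 -0.98437702  0.93156414]
 [ 0.          0.          0.          1.        ]]
```

View pics/side0.png

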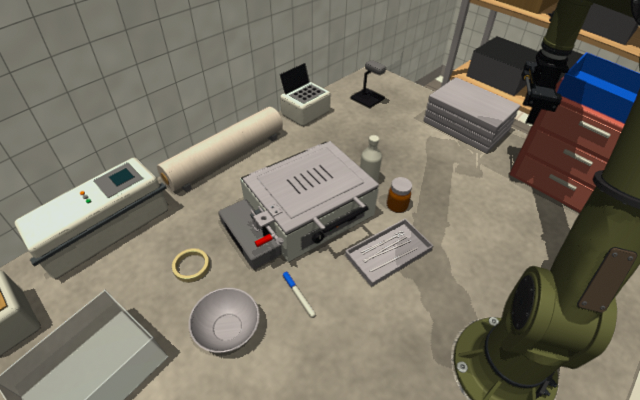

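View pics/top0.png

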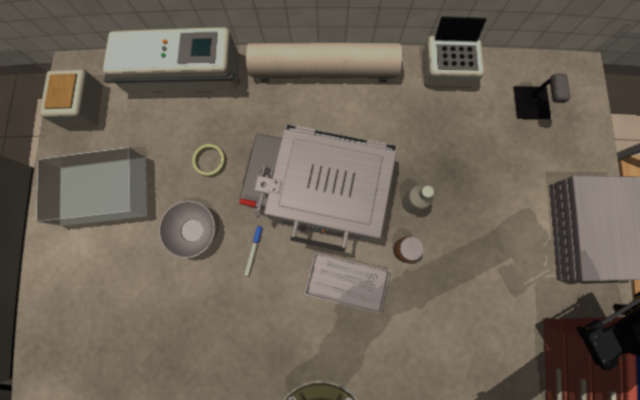

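The side and top views show the chest near the middle: lid about (335,180) in top, handle about (320,240), red knob at (248,203). I'll zoom in for measuring.

Run:
```python
import cv2
a=cv2.imread("pics/top0.png")[110:270,220:420]; cv2.imwrite("pics/top0z.png",cv2.resize(a,None,fx=3.75,fy=3.75,interpolation=cv2.INTER_CUBIC))
a=cv2.imread("pics/side0.png")[135:285,210:400]; cv2.imwrite("pics/side0z.png",cv2.resize(a,None,fx=4,fy=4,interpolation=cv2.INTER_CUBIC))
```

```text
(no output)
```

View pics/top0z.png

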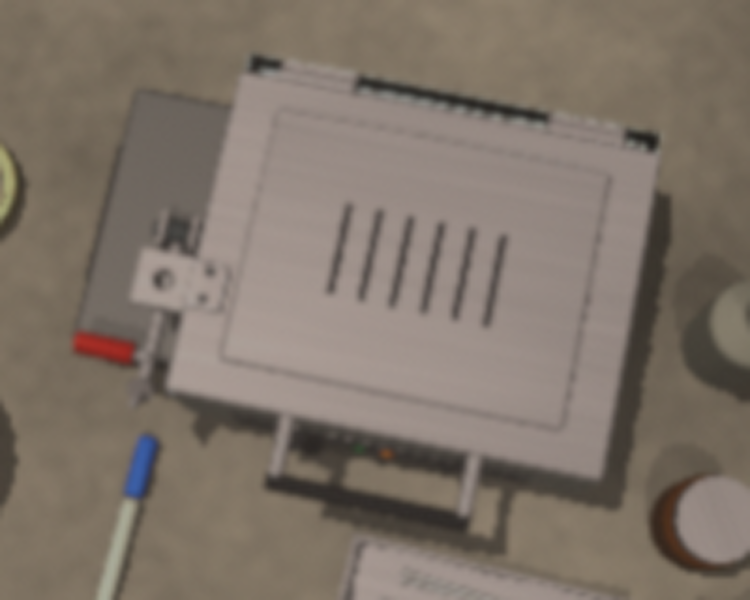

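View pics/side0z.png

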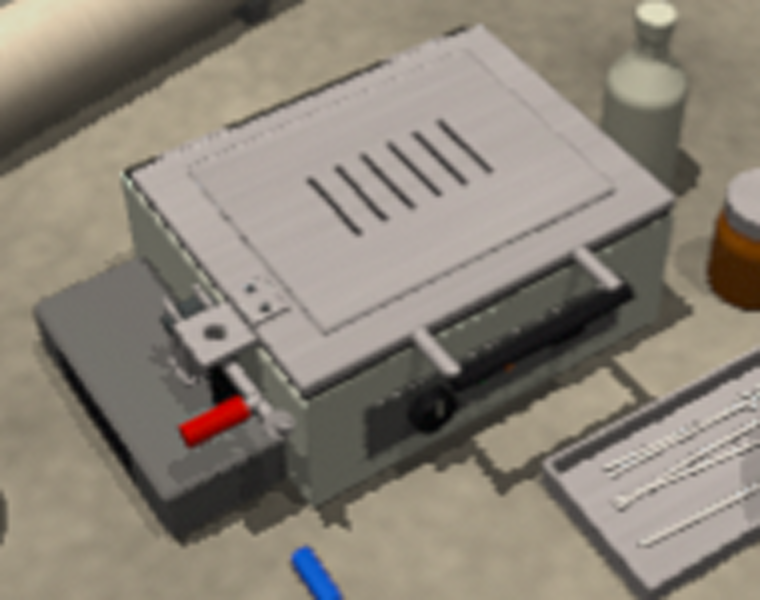

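```bash
cat > h.py <<'E'
import numpy as np, cv2
from cell import sensors, imaging
from scipy.optimize import least_squares
from scipy.spatial.transform import Rotation as Rn
def cam(n):
    r=imaging.read_camera(n); return r
def ray(c,uv):
    p=cv2.undistortPoints(np.array([[uv]],float),c["mtx"],c["dist_coeffs"])[0,0]
    E=c["extrinsics"];R=E[:3,:3];o=-R.T@E[:3,3];d=R.T@np.array([*p,1]);return o,d/np.linalg.norm(d)
def plane(c,uv,z):
    o,d=ray(c,uv);return o+d*(z-o[2])/d[2]
def tri(cs,uvs):
    A=np.zeros((3,3));b=np.zeros(3);rs=[ray(c,u) for c,u in zip(cs,uvs)]
    for o,d in rs: P=np.eye(3)-np.outer(d,d);A+=P;b+=P@o
    x=np.linalg.solve(A,b);return x,[np.linalg.norm((np.eye(3)-np.outer(d,d))@(x-o))*1000 for o,d in rs]
def proj(c,X):
    E=c["extrinsics"];return cv2.projectPoints(np.array(X,float).reshape(-1,1,3),cv2.Rodrigues(E[:3,:3])[0],E[:3,3],c["mtx"],c["dist_coeffs"])[0][:,0]
def tz(p):return ((p[0]+.5)/3.75-.5+220,(p[1]+.5)/3.75-.5+110)
def sz(p):return ((p[0]+.5)/4-.5+210,(p[1]+.5)/4-.5+135)
E
python3 - <<'E'
from h import *
t=cam("top");s=cam("side")
T=dict(hole=(163,279),hL=(268,483),hR=(468,522),kn=(104,347),fl=(167,388),fr=(602,478))
S=dict(hole=(214,332),hL=(452,388),hR=(628,292),kn=(214,421),fl=(303,392),fr=(673,203))
loc=dict(hole=(-.045,.158,.118),hL=(-.157,.065,.121),hR=(-.157,-.065,.121),kn=None)
P={}
for k in T:
    x,e=tri([t,s],[tz(T[k]),sz(S[k])]);P[k]=x;print(k,x.round(4),np.round(e,1),plane(t,tz(T[k]),.121).round(4))
d=P['hL']-P['hR'];print(np.linalg.norm(d),np.arctan2(-d[0],d[1]))
d=P['fl']-P['fr'];print(np.linalg.norm(d),np.arctan2(-d[0],d[1]))
cs=[t,s]
obs=[(c,(f)(D[k]),loc[k]) for c,f,D in((t,tz,T),(s,sz,S)) for k in('hole','hL','hR')]
def W(q,l):
    c,sn=np.cos(q[2]),np.sin(q[2]);return np.array([q[0]+c*l[0]-sn*l[1],q[1]+sn*l[0]+c*l[1],l[2]])
f=lambda q:np.concatenate([proj(c,W(q,l))[0]-u for c,u,l in obs])
r=least_squares(f,[.55,-.03,-.1]);print(r.x,r.fun.round(2))
q=r.x
for n,l in dict(handle=(-.157,0,.121),pivot=(-.01,.158,.103),hinge=(.105,0,.115),knob0=(-.095,.187,.103)).items():print(n,W(q,l).round(4))
x=P['kn'];p=W(q,(-.01,.187,.103));print('rod ang',np.arcsin((x[2]-.103)/.085),np.linalg.norm(x-p))
E
```

```text
hole [0.5978 0.1413 0.1173] [0.6 0.6] [0.5965 0.1403 0.121 ]
hL [0.4686 0.0714 0.1153] [1.7 1.7] [0.4668 0.0699 0.121 ]
hR [ 0.4439 -0.055   0.118 ] [0.1 0.1] [ 0.4439 -0.0548  0.121 ]
kn [0.5545 0.1797 0.1066] [0.2 0.2] [0.552  0.1766 0.121 ]
fl [0.5265 0.1358 0.1186] [0.2 0.2] [0.526  0.1353 0.121 ]
fr [ 0.473  -0.1386  0.1155] [0.9 0.9] [ 0.4718 -0.1383  0.121 ]
0.1287648632984946 -0.19258270667818786
0.27955442489909843 -0.19264268158918363
[ 0.60950935 -0.02210061 -0.19949034] [-0.36  0.17 -1.19 -0.75 -0.04  0.48  0.37  0.18  0.39 -1.07  0.4  -0.51]
handle [0.4556 0.009  0.121 ]
pivot [0.631  0.1347 0.103 ]
hinge [ 0.7124 -0.0429  0.115 ]
knob0 [0.5535 0.18   0.103 ]
rod ang 0.041969774184601315 0.0839483766415424
```

Chest pose is about (0.6095, −0.022) with yaw −0.195 rad, and the rod is at about 0.04 rad. First I turn the tool so its axes match the chest (tool x = chest y, tool y = chest x, z down) and rise.

>>> {"fn": "carry_out", "kwargs": {"plan": [{"dz": -0.5, "rz": -0.867, "fingers": 0.15}, {"dz": -0.5, "rz": -0.867, "fingers": 0.15}, {"dz": -0.5, "rz": -0.867, "fingers": 0.15}, {"dz": -0.4, "rz": -0.867, "fingers": 0.15}, {"dz": -0.4, "rz": -0.867, "fingers": 0.15}, {"dz": -0.4, "rz": -0.867, "fingers": 0.15}, {"fingers": 0.15}], "force": 20}}

```text
validation failed for argument at $.pl...
```

```bash
cat >> h.py <<'E'
Q=(.6095,-.0221,-.195)
def W(l,q=Q):
    c,sn=np.cos(q[2]),np.sin(q[2]);return np.array([q[0]+c*l[0]-sn*l[1],q[1]+sn*l[0]+c*l[1],l[2]])
def st():
    o=sensors.get_obs();R=Rn.from_euler('xyz',o['tool_rot'],degrees=True).as_matrix();p=np.array(o['tool_pos'])
    g=p-.019*R[:,2]
    c,sn=np.cos(Q[2]),np.sin(Q[2]);d=g-[Q[0],Q[1],0];gc=np.array([c*d[0]+sn*d[1],-sn*d[0]+c*d[1],d[2]])
    print('t',round(o['time_s'],2),'tcp',p.round(4),'rot',np.round(o['tool_rot'],2),'F',np.round(o['force'],1),'w',round(o['grip_width'],4));print('grasp chest',gc.round(4),'q',np.round(o['qpos'],0))
    return p,R,g,gc
def go(l):
    "units to move grasp point to chest point l"
    p,R,g,gc=st();print('move units',(R.T@(W(l)-g)/.03).round(2))
def lid(th,r=.262,h=.006):return np.array([.105-r*np.cos(th)+ -h*-np.sin(th)*-1*-1,0,.115+r*np.sin(th)+h*np.cos(th)])
E
python3 -c "
from h import *
go((-.157,0,.25))"
```

```text
t 0.2 tcp [ 0.2929 -0.5799  0.2219] rot [-1.7993e+02  1.0000e-02  2.6810e+01] F [-0.1  0.4  0.4] w 0.0869
grasp chest [-0.2025 -0.6086  0.2409] q [64. 18. -4. 83.  1. 79. -3.]
move units [ 13.68 -15.06  -0.29]
```

>>> {"fn": "carry_out", "kwargs": {"plan": [{"fingers": 0.15, "dx": 0, "dy": 0, "dz": -0.5, "rx": 0, "ry": 0, "rz": -0.867}, {"fingers": 0.15, "dx": 0, "dy": 0, "dz": -0.5, "rx": 0, "ry": 0, "rz": -0.867}, {"fingers": 0.15, "dx": 0, "dy": 0, "dz": -0.5, "rx": 0, "ry": 0, "rz": -0.867}, {"fingers": 0.15, "dx": 0, "dy": 0, "dz": -0.4, "rx": 0, "ry": 0, "rz": -0.867}, {"fingers": 0.15, "dx": 0, "dy": 0, "dz": -0.4, "rx": 0, "ry": 0, "rz": -0.867}, {"fingers": 0.15, "dx": 0, "dy": 0, "dz": -0.4, "rx": 0, "ry": 0, "rz": -0.867}, {"fingers": 0.15, "dx": 0, "dy": 0, "dz": 0, "rx": 0, "ry": 0, "rz": 0}], "force": 20}}

```text
time_s: 1.08
tool_pos: [0.2933, -0.5804, 0.3039]
tool_rot: [180.0, 0.0, 78.8]
force: [0.9, -0.3, -0.2]
grip_width: 0.0377
```

```bash
python3 -c "
from h import *
go((-.157,0,.20))"
```

```text
t 1.07 tcp [ 0.2933 -0.5804  0.3039] rot [1.7996e+02 5.0000e-02 7.8770e+01] F [ 0.9 -0.3 -0.2] w 0.0377
grasp chest [-0.202  -0.609   0.3229] q [ 69.  17. -10.  75.   3.  87.  47.]
move units [20.3   1.48  4.08]
```

>>> {"fn": "carry_out", "kwargs": {"plan": [{"fingers": 0.15, "dx": 0.5, "dy": 0.12, "dz": 0, "rx": 0, "ry": 0, "rz": 0}, {"fingers": 0.15, "dx": 0.95, "dy": 0.12, "dz": 0, "rx": 0, "ry": 0, "rz": 0}, {"fingers": 0.15, "dx": 0.95, "dy": 0.12, "dz": 0, "rx": 0, "ry": 0, "rz": 0}, {"fingers": 0.15, "dx": 0.95, "dy": 0.12, "dz": 0, "rx": 0, "ry": 0, "rz": 0}, {"fingers": 0.15, "dx": 0.95, "dy": 0.12, "dz": 0, "rx": 0, "ry": 0, "rz": 0}, {"fingers": 0.15, "dx": 0.95, "dy": 0.12, "dz": 0, "rx": 0, "ry": 0, "rz": 0}, {"fingers": 0.15, "dx": 0.95, "dy": 0.12, "dz": 0, "rx": 0, "ry": 0, "rz": 0}, {"fingers": 0.15, "dx": 0.95, "dy": 0.12, "dz": 0, "rx": 0, "ry": 0, "rz": 0}, {"fingers": 0.15, "dx": 0.95, "dy": 0.12, "dz": 0, "rx": 0, "ry": 0, "rz": 0}, {"fingers": 0.15, "dx": 0.95, "dy": 0.12, "dz": 0, "rx": 0, "ry": 0, "rz": 0}, {"fingers": 0.15, "dx": 0.95, "dy": 0.12, "dz": 0, "rx": 0, "ry": 0, "rz": 0}, {"fingers": 0.15, "dx": 0.95, "dy": 0.12, "dz": 0, "rx": 0, "ry": 0, "rz": 0}]}}

```text
time_s: 2.58
tool_pos: [0.3994, -0.2644, 0.3033]
tool_rot: [180.0, 0.0, 78.8]
force: [-0.2, -0.1, -0.8]
grip_width: 0.037
```

>>> {"fn": "carry_out", "kwargs": {"plan": [{"fingers": 0.15, "dx": 0.95, "dy": 0, "dz": 0, "rx": 0, "ry": 0, "rz": 0}, {"fingers": 0.15, "dx": 0.95, "dy": 0, "dz": 0.3, "rx": 0, "ry": 0, "rz": 0}, {"fingers": 0.15, "dx": 0.95, "dy": 0, "dz": 0.3, "rx": 0, "ry": 0, "rz": 0}, {"fingers": 0.15, "dx": 0.95, "dy": 0, "dz": 0.4, "rx": 0, "ry": 0, "rz": 0}, {"fingers": 0.15, "dx": 0.95, "dy": 0, "dz": 0.4, "rx": 0, "ry": 0, "rz": 0}, {"fingers": 0.15, "dx": 0.95, "dy": 0, "dz": 0.4, "rx": 0, "ry": 0, "rz": 0}, {"fingers": 0.15, "dx": 0.95, "dy": 0, "dz": 0.4, "rx": 0, "ry": 0, "rz": 0}, {"fingers": 0.15, "dx": 0.95, "dy": 0, "dz": 0.4, "rx": 0, "ry": 0, "rz": 0}, {"fingers": 0.15, "dx": 0.95, "dy": 0, "dz": 0.4, "rx": 0, "ry": 0, "rz": 0}, {"fingers": 0.15, "dx": 0.55, "dy": 0, "dz": 0.4, "rx": 0, "ry": 0, "rz": 0}, {"fingers": 0.15, "dx": 0, "dy": 0, "dz": 0.3, "rx": 0, "ry": 0, "rz": 0}, {"fingers": 0.15, "dx": 0, "dy": 0, "dz": 0, "rx": 0, "ry": 0, "rz": 0}]}}

```text
time_s: 4.08
tool_pos: [0.4512, 0.0009, 0.1918]
tool_rot: [-179.9, 0.1, 78.8]
force: [0.7, -0.1, -0.3]
grip_width: 0.0368
```

```bash
python3 -c "
from h import *
go((-.157,0,.121))
s=cam('side');a=s['color'][100:280,200:440,::-1];cv2.imwrite('pics/s1.png',cv2.resize(a,None,fx=3,fy=3))"
```

```text
t 4.08 tcp [0.4512 0.0009 0.1918] rot [-1.7992e+02  5.0000e-02  7.8760e+01] F [ 0.7 -0.1 -0.3] w 0.0368
grasp chest [-0.1598 -0.0081  0.2108] q [ 42.  -4. -43. 111.  -3.  72. -11.]
move units [0.27 0.1  2.99]
```

View pics/s1.png

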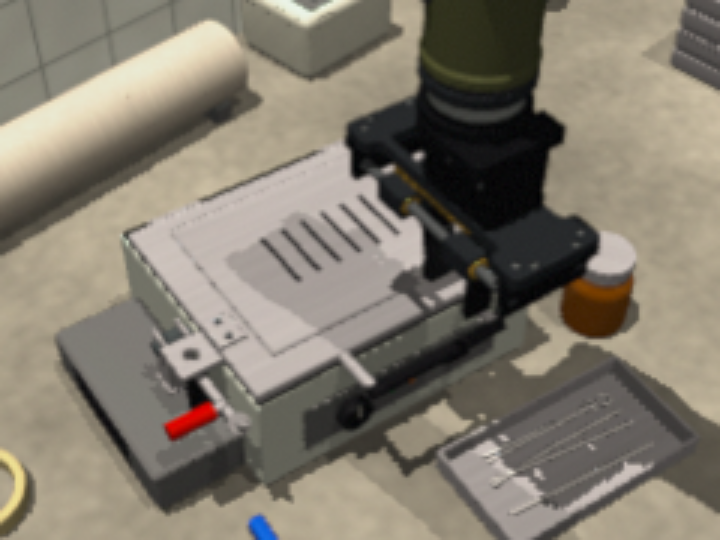

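The side view shows the fingers above the handle bar, with jaws across it and everything else undisturbed. I lower them, then close.

>>> {"fn": "carry_out", "kwargs": {"plan": [{"fingers": 0.15, "dx": 0.27, "dy": 0.1, "dz": 0.5, "rx": 0, "ry": 0, "rz": 0}, {"fingers": 0.15, "dx": 0, "dy": 0, "dz": 0.7, "rx": 0, "ry": 0, "rz": 0}, {"fingers": 0.15, "dx": 0, "dy": 0, "dz": 0.7, "rx": 0, "ry": 0, "rz": 0}, {"fingers": 0.15, "dx": 0, "dy": 0, "dz": 0.6, "rx": 0, "ry": 0, "rz": 0}, {"fingers": 0.15, "dx": 0, "dy": 0, "dz": 0.4, "rx": 0, "ry": 0, "rz": 0}, {"fingers": 0.15, "dx": 0, "dy": 0, "dz": 0.1, "rx": 0, "ry": 0, "rz": 0}, {"fingers": 0.6, "dx": 0, "dy": 0, "dz": 0, "rx": 0, "ry": 0, "rz": 0}, {"fingers": 0.9, "dx": 0, "dy": 0, "dz": 0, "rx": 0, "ry": 0, "rz": 0}, {"fingers": 1, "dx": 0, "dy": 0, "dz": 0, "rx": 0, "ry": 0, "rz": 0}, {"fingers": 1, "dx": 0, "dy": 0, "dz": 0, "rx": 0, "ry": 0, "rz": 0}], "force": 25}}

```text
time_s: 5.38
tool_pos: [0.4565, 0.0089, 0.1029]
tool_rot: [-180.0, 0.0, 78.8]
force: [-1.5, 0.5, 3.0]
grip_width: 0.0111
```

```bash
python3 -c "
from h import *
go((-.157,0,.121))
s=cam('side');a=s['color'][100:280,200:440,::-1];cv2.imwrite('pics/s2.png',cv2.resize(a,None,fx=3,fy=3))"
```

```text
t 5.38 tcp [0.4565 0.0089 0.1029] rot [-1.7999e+02  2.0000e-02  7.8820e+01] F [-1.5  0.5  3. ] w 0.0111
grasp chest [-0.1561  0.0008  0.1219] q [ 40.   3. -45. 117.   2.  62. -17.]
move units [-0.03 -0.03  0.03]
```

View pics/s2.png

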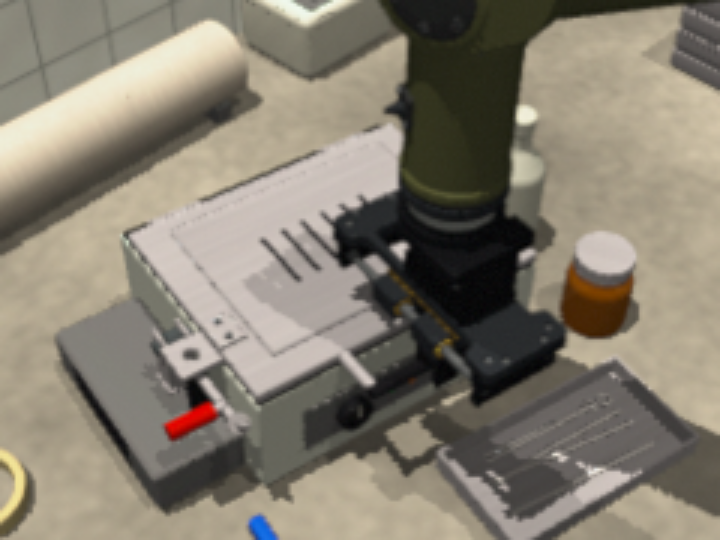

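Gripped (11 mm wide on the 12 mm bar). Now the lid arc.

```bash
python3 -c "
from h import *
sed=lambda th:np.array([.105-.262*np.cos(th)+.006*np.sin(th),.115+.262*np.sin(th)+.006*np.cos(th)])
th=np.linspace(0,1.10,23)
p=np.array([sed(t) for t in th]);d=np.diff(p,axis=0)/.03
for a,b,t in zip(d[:,0],-d[:,1],th[1:]):print(round(t,2),'dy',round(a,2),'dz',round(b,2))
print(d.sum(0))"
```

```text
0.05 dy 0.02 dz -0.44
0.1 dy 0.04 dz -0.43
0.15 dy 0.06 dz -0.43
0.2 dy 0.09 dz -0.43
0.25 dy 0.11 dz -0.42
0.3 dy 0.13 dz -0.42
0.35 dy 0.15 dz -0.41
0.4 dy 0.17 dz -0.4
0.45 dy 0.19 dz -0.39
0.5 dy 0.21 dz -0.38
0.55 dy 0.23 dz -0.37
0.6 dy 0.25 dz -0.36
0.65 dy 0.26 dz -0.35
0.7 dy 0.28 dz -0.33
0.75 dy 0.3 dz -0.32
0.8 dy 0.31 dz -0.3
0.85 dy 0.33 dz -0.29
0.9 dy 0.34 dz -0.27
0.95 dy 0.35 dz -0.25
1.0 dy 0.37 dz -0.24
1.05 dy 0.38 dz -0.22
1.1 dy 0.39 dz -0.2
[4.95016868 7.67393017]
```

>>> {"fn": "carry_out", "kwargs": {"plan": [{"fingers": 1, "dx": 0, "dy": 0.02, "dz": -0.44, "rx": 0, "ry": 0, "rz": 0}, {"fingers": 1, "dx": 0, "dy": 0.04, "dz": -0.43, "rx": 0, "ry": 0, "rz": 0}, {"fingers": 1, "dx": 0, "dy": 0.06, "dz": -0.43, "rx": 0, "ry": 0, "rz": 0}, {"fingers": 1, "dx": 0, "dy": 0.09, "dz": -0.43, "rx": 0, "ry": 0, "rz": 0}, {"fingers": 1, "dx": 0, "dy": 0.11, "dz": -0.42, "rx": 0, "ry": 0, "rz": 0}, {"fingers": 1, "dx": 0, "dy": 0.13, "dz": -0.42, "rx": 0, "ry": 0, "rz": 0}], "force": 35}}

```text
time_s: 6.18
tool_pos: [0.4691, 0.0063, 0.1801]
tool_rot: [-179.9, 0.0, 78.8]
force: [-0.4, 0.2, -6.6]
grip_width: 0.0113
```

```bash
python3 -c "
from h import *
go((.105-.262*np.cos(.3)+.006*np.sin(.3),0,.115+.262*np.sin(.3)+.006*np.cos(.3)))"
```

```text
t 6.17 tcp [0.4691 0.0063 0.1801] rot [-1.7988e+02  2.0000e-02  7.8820e+01] F [-0.4  0.2 -6.6] w 0.0113
grasp chest [-0.1432  0.0007  0.1991] q [ 41.  -1. -44. 110.  -1.  71. -14.]
move units [-0.02 -0.01  0.03]
```

Tracks well, at 6.6 N. Continuing to 1.1.

>>> {"fn": "carry_out", "kwargs": {"plan": [{"fingers": 1, "dx": 0, "dy": 0.15, "dz": -0.41, "rx": 0, "ry": 0, "rz": 0}, {"fingers": 1, "dx": 0, "dy": 0.17, "dz": -0.4, "rx": 0, "ry": 0, "rz": 0}, {"fingers": 1, "dx": 0, "dy": 0.19, "dz": -0.39, "rx": 0, "ry": 0, "rz": 0}, {"fingers": 1, "dx": 0, "dy": 0.21, "dz": -0.38, "rx": 0, "ry": 0, "rz": 0}, {"fingers": 1, "dx": 0, "dy": 0.23, "dz": -0.37, "rx": 0, "ry": 0, "rz": 0}, {"fingers": 1, "dx": 0, "dy": 0.25, "dz": -0.36, "rx": 0, "ry": 0, "rz": 0}, {"fingers": 1, "dx": 0, "dy": 0.26, "dz": -0.35, "rx": 0, "ry": 0, "rz": 0}, {"fingers": 1, "dx": 0, "dy": 0.28, "dz": -0.33, "rx": 0, "ry": 0, "rz": 0}]}}

```text
time_s: 7.18
tool_pos: [0.5175, -0.0033, 0.2704]
tool_rot: [-179.5, 0.1, 78.9]
force: [-15.0, 1.6, 4.2]
grip_width: 0.0107
```

>>> {"fn": "carry_out", "kwargs": {"plan": [{"fingers": 1, "dx": 0, "dy": 0.3, "dz": -0.32, "rx": 0, "ry": 0, "rz": 0}, {"fingers": 1, "dx": 0, "dy": 0.31, "dz": -0.3, "rx": 0, "ry": 0, "rz": 0}, {"fingers": 1, "dx": 0, "dy": 0.33, "dz": -0.29, "rx": 0, "ry": 0, "rz": 0}, {"fingers": 1, "dx": 0, "dy": 0.34, "dz": -0.27, "rx": 0, "ry": 0, "rz": 0}, {"fingers": 1, "dx": 0, "dy": 0.35, "dz": -0.25, "rx": 0, "ry": 0, "rz": 0}, {"fingers": 1, "dx": 0, "dy": 0.37, "dz": -0.24, "rx": 0, "ry": 0, "rz": 0}, {"fingers": 1, "dx": 0, "dy": 0.38, "dz": -0.22, "rx": 0, "ry": 0, "rz": 0}, {"fingers": 1, "dx": 0, "dy": 0.39, "dz": -0.2, "rx": 0, "ry": 0, "rz": 0}, {"fingers": 1, "dx": 0, "dy": 0, "dz": 0, "rx": 0, "ry": 0, "rz": 0}]}}

```text
time_s: 8.3
tool_pos: [0.6033, -0.0205, 0.3371]
tool_rot: [179.8, 0.0, 78.8]
force: [-7.5, -0.9, 13.5]
grip_width: 0.0111
```

```bash
python3 -c "
from h import *
go((.105-.262*np.cos(1.1)+.006*np.sin(1.1),0,.115+.262*np.sin(1.1)+.006*np.cos(1.1)))
s=cam('side');a=s['color'][60:280,180:440,::-1];cv2.imwrite('pics/s3.png',cv2.resize(a,None,fx=2.7,fy=2.7))"
```

```text
t 8.3 tcp [ 0.6033 -0.0205  0.3371] rot [1.7979e+02 3.0000e-02 7.8750e+01] F [-7.5 -0.9 13.5] w 0.0111
grasp chest [-6.500e-03  3.000e-04  3.561e-01] q [ 35.  15. -44.  78.  11.  91. -20.]
move units [-0.01 -0.07  0.16]
```

View pics/s3.png

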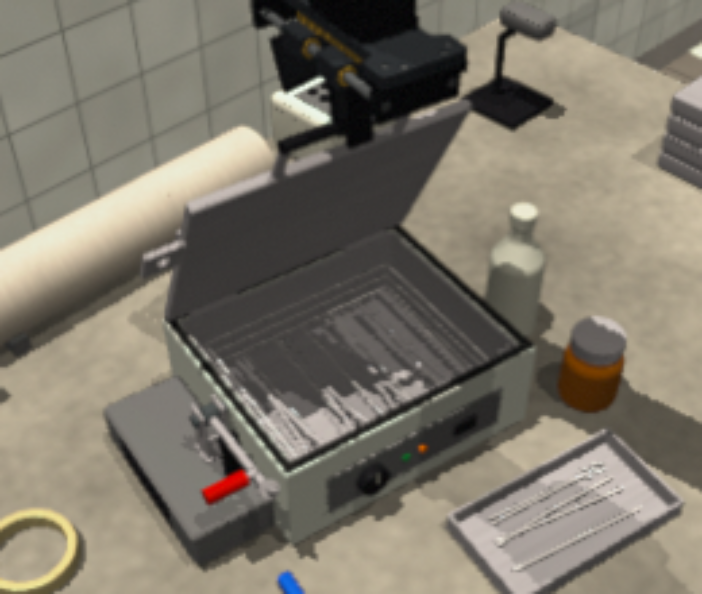

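The side view shows the lid wide open (about 1.11), with the knob at (225,487) in the crop still lying down. I release and rise.

>>> {"fn": "carry_out", "kwargs": {"plan": [{"fingers": 1, "dx": 0, "dy": 0, "dz": 0.1, "rx": 0, "ry": 0, "rz": 0}, {"fingers": 0.5, "dx": 0, "dy": 0, "dz": 0, "rx": 0, "ry": 0, "rz": 0}, {"fingers": 0.15, "dx": 0, "dy": 0, "dz": 0, "rx": 0, "ry": 0, "rz": 0}, {"fingers": 0.15, "dx": 0, "dy": 0, "dz": 0, "rx": 0, "ry": 0, "rz": 0}, {"fingers": 0.15, "dx": 0, "dy": 0, "dz": -0.3, "rx": 0, "ry": 0, "rz": 0}, {"fingers": 0.15, "dx": 0, "dy": 0, "dz": -0.6, "rx": 0, "ry": 0, "rz": 0}, {"fingers": 0.15, "dx": 0, "dy": 0, "dz": -0.8, "rx": 0, "ry": 0, "rz": 0}]}}

```text
time_s: 9.22
tool_pos: [0.6026, -0.02, 0.3814]
tool_rot: [180.0, -0.0, 78.8]
force: [0.1, -0.5, 0.5]
grip_width: 0.0367
```

```bash
python3 -c "
from h import *
go((-.095,.188,.20))
s=cam('side');a=s['color'][60:280,180:440,::-1];cv2.imwrite('pics/s4.png',cv2.resize(a,None,fx=2.7,fy=2.7))"
```

```text
t 9.22 tcp [ 0.6026 -0.02    0.3814] rot [179.99  -0.    78.82] F [ 0.1 -0.5  0.5] w 0.0367
grasp chest [-0.0072  0.0007  0.4004] q [ 34.  16. -44.  73.  11.  96. -19.]
move units [ 6.24 -2.93  6.68]
```

View pics/s4.png

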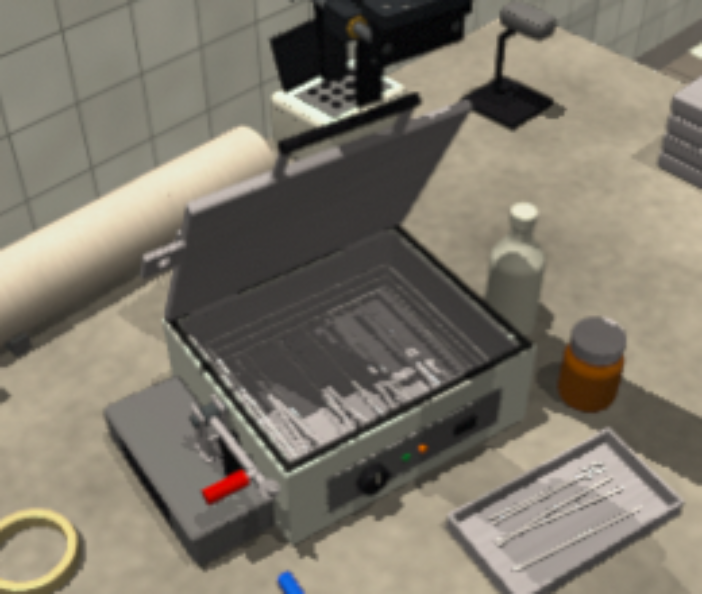

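Lid stays put. I move over to above the knob.

>>> {"fn": "carry_out", "kwargs": {"plan": [{"fingers": 0.15, "dx": 0.5, "dy": -0.7, "dz": -0.2, "rx": 0, "ry": 0, "rz": 0}, {"fingers": 0.15, "dx": 0.82, "dy": -0.7, "dz": 0, "rx": 0, "ry": 0, "rz": 0}, {"fingers": 0.15, "dx": 0.82, "dy": -0.7, "dz": 0, "rx": 0, "ry": 0, "rz": 0}, {"fingers": 0.15, "dx": 0.82, "dy": -0.7, "dz": 0, "rx": 0, "ry": 0, "rz": 0}, {"fingers": 0.15, "dx": 0.82, "dy": -0.4, "dz": 0.2, "rx": 0, "ry": 0, "rz": 0}, {"fingers": 0.15, "dx": 0.82, "dy": 0, "dz": 0.5, "rx": 0, "ry": 0, "rz": 0}, {"fingers": 0.15, "dx": 0.82, "dy": 0, "dz": 0.7, "rx": -0.5, "ry": 0, "rz": 0}, {"fingers": 0.15, "dx": 0.82, "dy": 0, "dz": 0.8, "rx": -0.5, "ry": 0, "rz": 0}, {"fingers": 0.15, "dx": 0, "dy": 0, "dz": 0.8, "rx": -0.5, "ry": 0, "rz": 0}, {"fingers": 0.15, "dx": 0, "dy": 0, "dz": 0.8, "rx": -0.5, "ry": 0, "rz": 0}, {"fingers": 0.15, "dx": 0, "dy": 0, "dz": 0, "rx": 0, "ry": 0, "rz": 0}]}}

```text
time_s: 10.65
tool_pos: [0.5534, 0.1809, 0.2708]
tool_rot: [160.2, 0.2, 79.0]
force: [0.1, -0.1, 0.9]
grip_width: 0.0369
```

```bash
python3 -c "
from h import *
go((-.095,.189,.1066))
s=cam('side');a=s['color'][60:280,180:440,::-1];cv2.imwrite('pics/s5.png',cv2.resize(a,None,fx=2.7,fy=2.7))"
```

```text
t 10.65 tcp [0.5534 0.1809 0.2708] rot [160.19   0.24  78.97] F [ 0.1 -0.1  0.9] w 0.0369
grasp chest [-0.1008  0.1883  0.2887] q [ 26.  -3. -52. 103.  11.  64. -41.]
move units [ 0.05 -1.87  5.78]
```

View pics/s5.png

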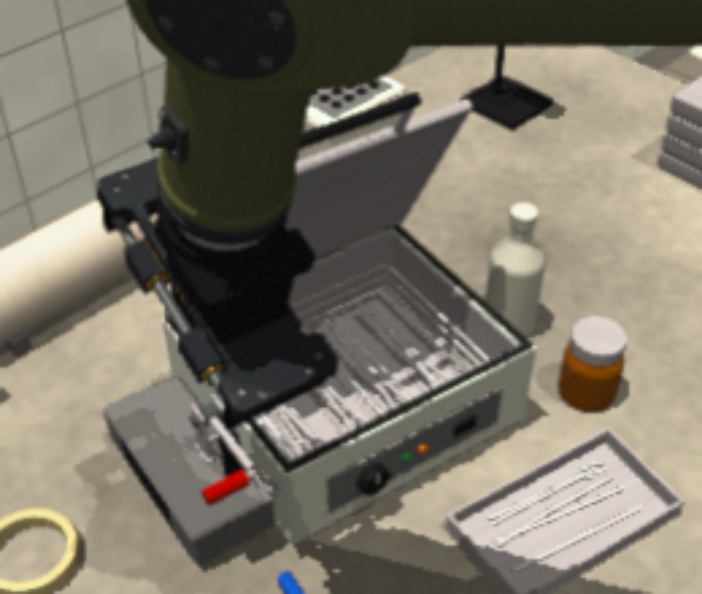

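The gripper is above the knob, clear of the lid. I descend onto the knob.

>>> {"fn": "carry_out", "kwargs": {"plan": [{"fingers": 0.15, "dx": 0.05, "dy": -0.25, "dz": 0.6, "rx": 0, "ry": 0, "rz": 0}, {"fingers": 0.15, "dx": 0, "dy": -0.25, "dz": 0.8, "rx": 0, "ry": 0, "rz": 0}, {"fingers": 0.15, "dx": 0, "dy": -0.25, "dz": 0.8, "rx": 0, "ry": 0, "rz": 0}, {"fingers": 0.15, "dx": 0, "dy": -0.25, "dz": 0.8, "rx": 0, "ry": 0, "rz": 0}, {"fingers": 0.15, "dx": 0, "dy": -0.25, "dz": 0.8, "rx": 0, "ry": 0, "rz": 0}, {"fingers": 0.15, "dx": 0, "dy": -0.25, "dz": 0.6, "rx": 0, "ry": 0, "rz": 0}, {"fingers": 0.15, "dx": 0, "dy": -0.13, "dz": 0.4, "rx": 0, "ry": 0, "rz": 0}, {"fingers": 0.15, "dx": 0, "dy": 0, "dz": 0, "rx": 0, "ry": 0, "rz": 0}]}}

```text
time_s: 11.7
tool_pos: [0.5602, 0.1807, 0.1202]
tool_rot: [160.1, -0.0, 78.8]
force: [0.3, -0.2, 0.0]
grip_width: 0.037
```

```bash
python3 -c "
from h import *
go((-.095,.189,.1066))
s=cam('side');a=s['color'][130:280,200:340,::-1];cv2.imwrite('pics/s6.png',cv2.resize(a,None,fx=4,fy=4))"
```

```text
t 11.7 tcp [0.5602 0.1807 0.1202] rot [ 1.6013e+02 -1.0000e-02  7.8810e+01] F [ 0.3 -0.2  0. ] w 0.037
grasp chest [-0.0942  0.1894  0.1381] q [ 22.   9. -53. 113.  27.  49. -56.]
move units [-0.01 -0.38  0.98]
```

View pics/s6.png

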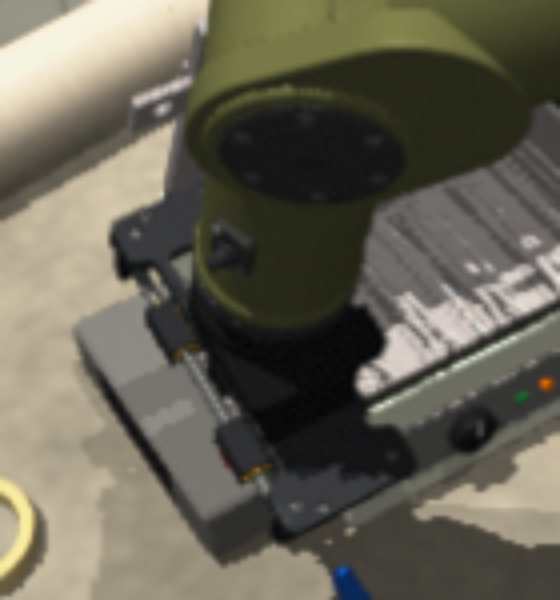

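>>> {"fn": "carry_out", "kwargs": {"plan": [{"fingers": 0.15, "dx": 0, "dy": -0.19, "dz": 0.5, "rx": 0, "ry": 0, "rz": 0}, {"fingers": 0.15, "dx": 0, "dy": -0.19, "dz": 0.48, "rx": 0, "ry": 0, "rz": 0}, {"fingers": 0.4, "dx": 0, "dy": 0, "dz": 0, "rx": 0, "ry": 0, "rz": 0}, {"fingers": 0.7, "dx": 0, "dy": 0, "dz": 0, "rx": 0, "ry": 0, "rz": 0}, {"fingers": 1, "dx": 0, "dy": 0, "dz": 0, "rx": 0, "ry": 0, "rz": 0}, {"fingers": 1, "dx": 0, "dy": 0, "dz": 0, "rx": 0, "ry": 0, "rz": 0}], "force": 25}}

```text
time_s: 12.5
tool_pos: [0.5607, 0.1811, 0.0908]
tool_rot: [159.9, -0.0, 78.8]
force: [1.2, 0.4, -0.0]
grip_width: 0.0151
```

```bash
python3 -c "
from h import *
go((-.095,.189,.1066))"
```

```text
t 12.5 tcp [0.5607 0.1811 0.0908] rot [ 1.5988e+02 -5.0000e-02  7.8830e+01] F [ 1.2  0.4 -0. ] w 0.0151
grasp chest [-0.0938  0.1899  0.1086] q [ 20.  11. -52. 115.  31.  46. -61.]
move units [-0.03 -0.06  0.05]
```

```bash
python3 -c "
from h import *
n=20;pv=np.array([-.01,.103]);r=.0845
ph=np.linspace(.066,1.565,n+1);a=np.radians(np.linspace(20.1,60,n+1))
ty=lambda a:np.array([np.cos(a),np.sin(a)]);tz=lambda a:np.array([np.sin(a),-np.cos(a)])
T=[pv+r*np.array([-np.cos(p),np.sin(p)])+.019*tz(b) for p,b in zip(ph,a)]
for k in range(n):
  d=(T[k+1]-T[k])/.03;print(k,round(ph[k+1],2),'dy',round(d@ty(a[k]),2),'dz',round(d@tz(a[k]),2))"
```

```text
0 0.14 dy 0.11 dz -0.19
1 0.22 dy 0.13 dz -0.18
2 0.29 dy 0.15 dz -0.17
3 0.37 dy 0.17 dz -0.15
4 0.44 dy 0.19 dz -0.13
5 0.52 dy 0.2 dz -0.11
6 0.59 dy 0.21 dz -0.09
7 0.67 dy 0.22 dz -0.07
8 0.74 dy 0.23 dz -0.05
9 0.82 dy 0.23 dz -0.03
10 0.89 dy 0.23 dz -0.0
11 0.97 dy 0.23 dz 0.02
12 1.04 dy 0.23 dz 0.04
13 1.12 dy 0.22 dz 0.06
14 1.19 dy 0.21 dz 0.09
15 1.27 dy 0.2 dz 0.11
16 1.34 dy 0.19 dz 0.13
17 1.42 dy 0.18 dz 0.14
18 1.49 dy 0.16 dz 0.16
19 1.56 dy 0.14 dz 0.17
```

>>> {"fn": "carry_out", "kwargs": {"plan": [{"fingers": 1, "dx": 0, "dy": 0.11, "dz": -0.19, "rx": -0.2, "ry": 0, "rz": 0}, {"fingers": 1, "dx": 0, "dy": 0.13, "dz": -0.18, "rx": -0.2, "ry": 0, "rz": 0}, {"fingers": 1, "dx": 0, "dy": 0.15, "dz": -0.17, "rx": -0.2, "ry": 0, "rz": 0}, {"fingers": 1, "dx": 0, "dy": 0.17, "dz": -0.15, "rx": -0.2, "ry": 0, "rz": 0}, {"fingers": 1, "dx": 0, "dy": 0.19, "dz": -0.13, "rx": -0.2, "ry": 0, "rz": 0}]}}

```text
time_s: 13.12
tool_pos: [0.5703, 0.1791, 0.1222]
tool_rot: [149.8, -0.0, 78.9]
force: [4.1, 1.4, -5.4]
grip_width: 0.0152
```

```bash
python3 -c "
from h import *
go((-.01-.0845*np.cos(.44),.189,.103+.0845*np.sin(.44)))
s=cam('side');a=s['color'][60:280,180:440,::-1];cv2.imwrite('pics/s7.png',cv2.resize(a,None,fx=2.7,fy=2.7))"
```

```text
t 13.12 tcp [0.5703 0.1791 0.1222] rot [ 1.4982e+02 -3.0000e-02  7.8870e+01] F [ 4.1  1.4 -5.4] w 0.0152
grasp chest [-0.087   0.1898  0.1386] q [ 19.   4. -52. 120.  38.  41. -69.]
move units [-0.03  0.02 -0.  ]
```

View pics/s7.png

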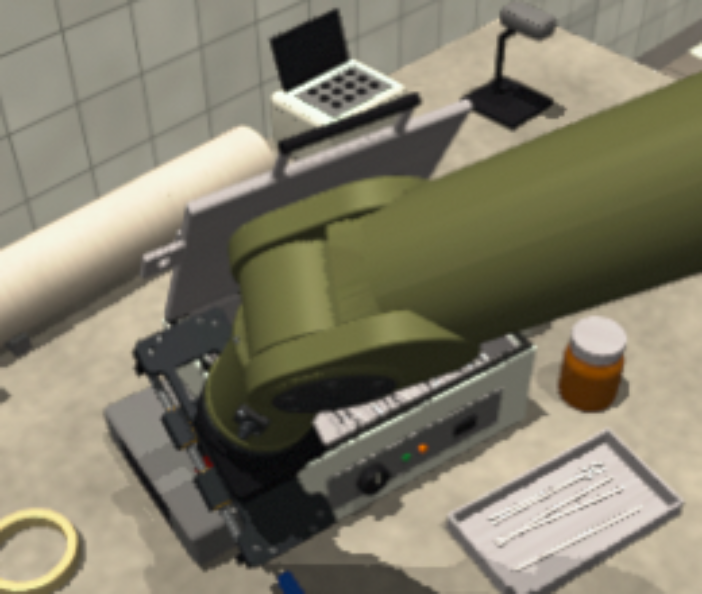

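Tracking well: no extra force, and the forearm is in front of the lid and clear. Continuing.

>>> {"fn": "carry_out", "kwargs": {"plan": [{"fingers": 1, "dx": 0, "dy": 0.2, "dz": -0.11, "rx": -0.2, "ry": 0, "rz": 0}, {"fingers": 1, "dx": 0, "dy": 0.21, "dz": -0.09, "rx": -0.2, "ry": 0, "rz": 0}, {"fingers": 1, "dx": 0, "dy": 0.22, "dz": -0.07, "rx": -0.2, "ry": 0, "rz": 0}, {"fingers": 1, "dx": 0, "dy": 0.23, "dz": -0.05, "rx": -0.2, "ry": 0, "rz": 0}, {"fingers": 1, "dx": 0, "dy": 0.23, "dz": -0.03, "rx": -0.2, "ry": 0, "rz": 0}, {"fingers": 1, "dx": 0, "dy": 0.23, "dz": 0, "rx": -0.2, "ry": 0, "rz": 0}, {"fingers": 1, "dx": 0, "dy": 0.23, "dz": 0.02, "rx": -0.2, "ry": 0, "rz": 0}, {"fingers": 1, "dx": 0, "dy": 0.23, "dz": 0.04, "rx": -0.2, "ry": 0, "rz": 0}]}}

```text
time_s: 14.18
tool_pos: [0.607, 0.1719, 0.1631]
tool_rot: [133.7, 0.1, 78.9]
force: [-7.4, -0.5, 7.1]
grip_width: 0.0149
```

```bash
python3 -c "
from h import *
go((-.01-.0845*np.cos(1.04),.189,.103+.0845*np.sin(1.04)))
s=cam('side');a=s['color'][60:280,180:440,::-1];cv2.imwrite('pics/s8.png',cv2.resize(a,None,fx=2.7,fy=2.7))"
```

```text
t 14.18 tcp [0.607  0.1719 0.1631] rot [1.3373e+02 9.0000e-02 7.8860e+01] F [-7.4 -0.5  7.1] w 0.0149
grasp chest [-0.0537  0.1899  0.1762] q [ 15.   1. -52. 125.  64.  37. -94.]
move units [-0.03  0.01  0.03]
```

View pics/s8.png

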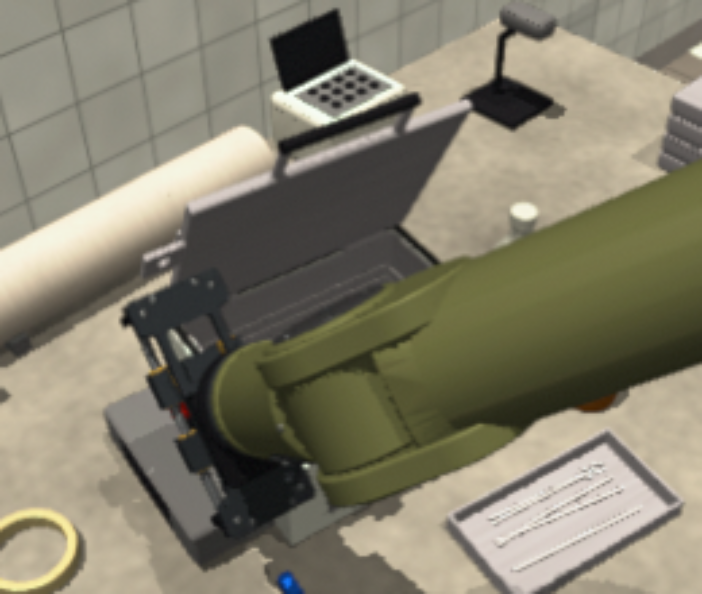

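>>> {"fn": "carry_out", "kwargs": {"plan": [{"fingers": 1, "dx": 0, "dy": 0.22, "dz": 0.06, "rx": -0.2, "ry": 0, "rz": 0}, {"fingers": 1, "dx": 0, "dy": 0.21, "dz": 0.09, "rx": -0.2, "ry": 0, "rz": 0}, {"fingers": 1, "dx": 0, "dy": 0.2, "dz": 0.11, "rx": -0.2, "ry": 0, "rz": 0}, {"fingers": 1, "dx": 0, "dy": 0.19, "dz": 0.13, "rx": -0.2, "ry": 0, "rz": 0}, {"fingers": 1, "dx": 0, "dy": 0.18, "dz": 0.14, "rx": -0.2, "ry": 0, "rz": 0}, {"fingers": 1, "dx": 0, "dy": 0.16, "dz": 0.16, "rx": -0.2, "ry": 0, "rz": 0}, {"fingers": 1, "dx": 0, "dy": 0.12, "dz": 0.14, "rx": -0.2, "ry": 0, "rz": 0}, {"fingers": 1, "dx": 0, "dy": 0, "dz": 0, "rx": 0, "ry": 0, "rz": 0}]}}

```text
time_s: 15.22
tool_pos: [0.6513, 0.163, 0.1793]
tool_rot: [119.6, 0.1, 78.8]
force: [0.8, -0.8, 5.1]
grip_width: 0.0151
```

```bash
python3 -c "
from h import *
go((-.01,.189,.188))
for n in('side','top'):
  s=cam(n);o=(60,180) if n=='side' else (80,200);a=s['color'][o[0]:o[0]+200,o[1]:o[1]+240,::-1];cv2.imwrite(f'pics/{n}9.png',cv2.resize(a,None,fx=3,fy=3))"
```

```text
t 15.22 tcp [0.6513 0.163  0.1793] rot [1.1963e+02 6.0000e-02 7.8820e+01] F [ 0.8 -0.8  5.1] w 0.0151
grasp chest [-0.0114  0.1897  0.1886] q [  12.    8.  -50.  128.   97.   46. -123.]
move units [-0.02  0.    0.05]
```

View pics/side9.png

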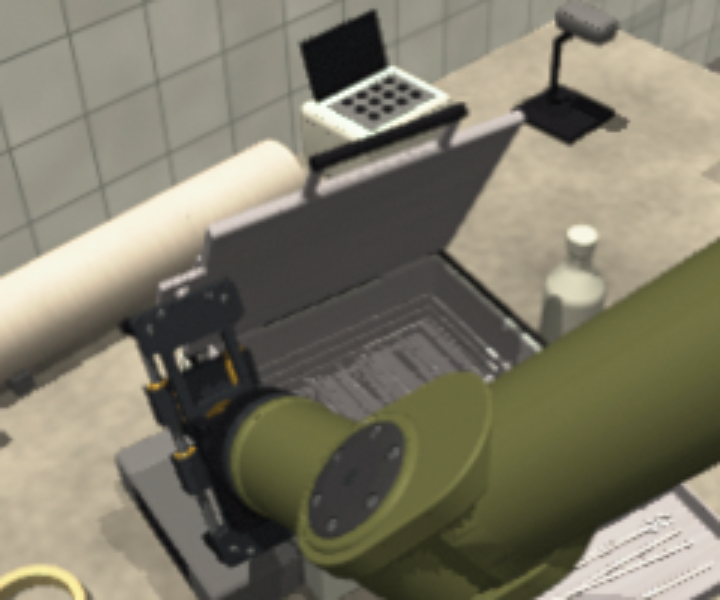

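View pics/top9.png

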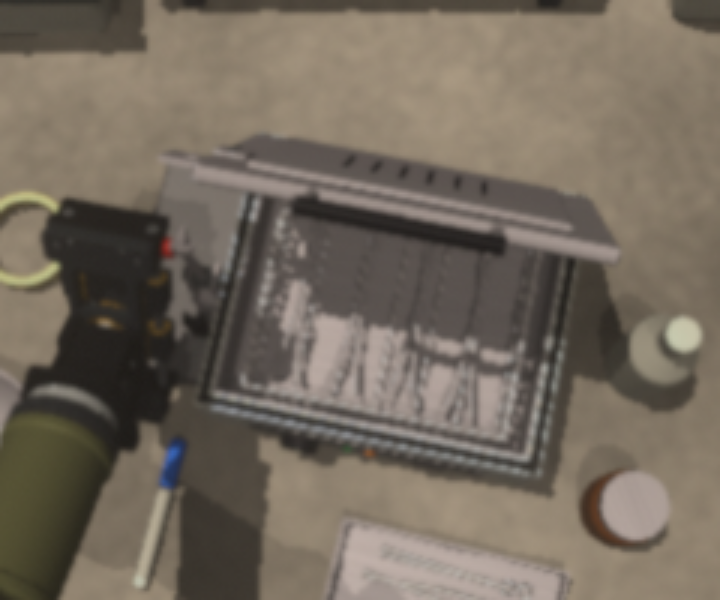

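```bash
python3 -c "
from h import *
G=np.array([[-.0938,.1086],[-.087,.1386],[-.0537,.1762],[-.0114,.1886]]);a=np.radians([20.1,30.2,46.3,60.4])
tz=np.c_[np.sin(a),-np.cos(a)]
for w in(0,.5):
  f=lambda v:np.r_[(np.linalg.norm(G+v[2]*tz-v[:2],axis=1)-.085)*1000, w*(v-[-.01,.103,0])*1000]
  r=least_squares(f,[-.01,.103,0]);v=r.x;K=G[-1]+v[2]*tz[-1]-v[:2];print(v.round(4),r.fun.round(2),'phi',np.arctan2(K[1],-K[0]))
r=least_squares(lambda v:(np.linalg.norm(G-v[:2],axis=1)-v[2])*1000,[-.01,.103,.085]);v=r.x;K=G[-1]-v[:2];print(v,r.fun,np.arctan2(K[1],-K[0]))
"
```

```text
[-0.0086  0.103   0.0011] [-0.09  0.17 -0.13  0.05  0.    0.    0.  ] phi 1.5495742845189882
[-0.0092  0.1035  0.0002] [-0.36  0.16  0.04  0.04  0.38  0.24  0.1 ] phi 1.5473780683309222
[-0.01013586  0.10472454  0.0838355 ] [-0.08164904  0.16237326 -0.13021018  0.04948596] 1.5557258686509463
```

Circle fit of the grasp path gives rod angle about 1.55. I nudge it 1.8 mm further, release and back out along the fingers.

>>> {"fn": "carry_out", "kwargs": {"plan": [{"fingers": 1, "dx": 0, "dy": 0.03, "dz": 0.05, "rx": 0, "ry": 0, "rz": 0}, {"fingers": 1, "dx": 0, "dy": 0, "dz": 0, "rx": 0, "ry": 0, "rz": 0}, {"fingers": 0.5, "dx": 0, "dy": 0, "dz": 0, "rx": 0, "ry": 0, "rz": 0}, {"fingers": 0.2, "dx": 0, "dy": 0, "dz": 0, "rx": 0, "ry": 0, "rz": 0}, {"fingers": 0.15, "dx": 0, "dy": 0, "dz": 0, "rx": 0, "ry": 0, "rz": 0}, {"fingers": 0.15, "dx": 0, "dy": 0, "dz": -0.5, "rx": 0, "ry": 0, "rz": 0}, {"fingers": 0.15, "dx": 0, "dy": 0, "dz": -0.8, "rx": 0, "ry": 0, "rz": 0}, {"fingers": 0.15, "dx": 0, "dy": 0, "dz": -0.9, "rx": 0, "ry": 0, "rz": 0}, {"fingers": 0.15, "dx": 0, "dy": 0.1, "dz": -0.9, "rx": 0, "ry": 0, "rz": 0}]}}

```text
time_s: 16.45
tool_pos: [0.5733, 0.1779, 0.2245]
tool_rot: [120.1, 0.0, 78.8]
force: [1.2, -1.2, -0.0]
grip_width: 0.0368
```

```bash
python3 -c "
from h import *
p,R,g,gc=st()
for n in('side','top'):
  s=cam(n);cv2.imwrite(f'pics/{n}10full.png',s['color'][:,:,::-1]);o=(60,180) if n=='side' else (80,200);a=s['color'][o[0]:o[0]+200,o[1]:o[1]+240,::-1];cv2.imwrite(f'pics/{n}10.png',cv2.resize(a,None,fx=3,fy=3,interpolation=cv2.INTER_CUBIC))"
```

```text
t 16.45 tcp [0.5733 0.1779 0.2245] rot [1.201e+02 4.000e-02 7.884e+01] F [ 1.2 -1.2 -0. ] w 0.0368
grasp chest [-0.0907  0.1892  0.234 ] q [  11.   -9.  -53.  132.   75.   40. -112.]
```

View pics/side10.png

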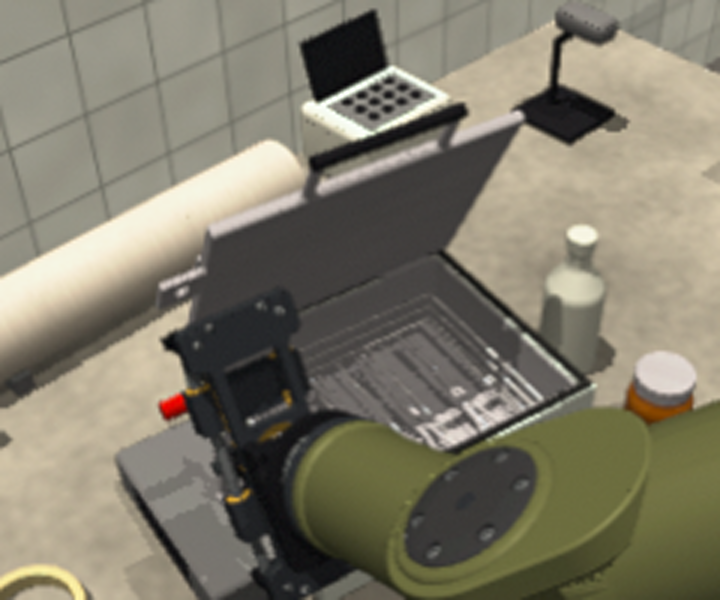

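View pics/top10.png

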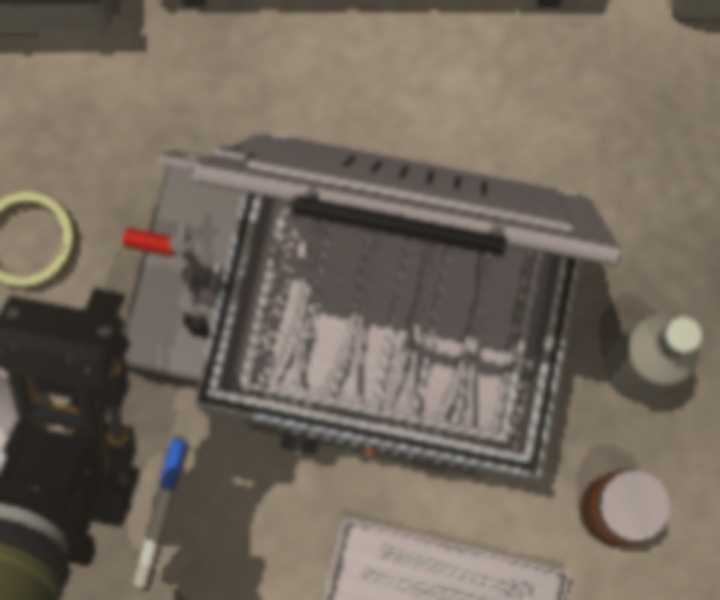

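The rod stands upright: red knob at (148,242) in the top crop and (172,405) in the side crop. I rise and turn the tool back to vertical, then measure the rod with a clear view.

>>> {"fn": "carry_out", "kwargs": {"plan": [{"fingers": 0.15, "dx": 0, "dy": 0.35, "dz": -0.2, "rx": 0.5, "ry": 0, "rz": 0}, {"fingers": 0.15, "dx": 0, "dy": 0.33, "dz": -0.23, "rx": 0.5, "ry": 0, "rz": 0}, {"fingers": 0.15, "dx": 0, "dy": 0.31, "dz": -0.26, "rx": 0.5, "ry": 0, "rz": 0}, {"fingers": 0.15, "dx": 0, "dy": 0.28, "dz": -0.28, "rx": 0.5, "ry": 0, "rz": 0}, {"fingers": 0.15, "dx": 0, "dy": 0.26, "dz": -0.31, "rx": 0.5, "ry": 0, "rz": 0}, {"fingers": 0.15, "dx": 0, "dy": 0.23, "dz": -0.33, "rx": 0.5, "ry": 0, "rz": 0}, {"fingers": 0.15, "dx": 0, "dy": 0.2, "dz": -0.35, "rx": 0.5, "ry": 0, "rz": 0}, {"fingers": 0.15, "dx": 0, "dy": 0.17, "dz": -0.36, "rx": 0.5, "ry": 0, "rz": 0}, {"fingers": 0.15, "dx": 0, "dy": 0.14, "dz": -0.38, "rx": 0.5, "ry": 0, "rz": 0}, {"fingers": 0.15, "dx": 0, "dy": 0.1, "dz": -0.39, "rx": 0.5, "ry": 0, "rz": 0}, {"fingers": 0.15, "dx": 0, "dy": 0.07, "dz": -0.39, "rx": 0.5, "ry": 0, "rz": 0}, {"fingers": 0.15, "dx": 0, "dy": 0.03, "dz": -0.4, "rx": 0.5, "ry": 0, "rz": 0}]}}

```text
time_s: 18.05
tool_pos: [0.5748, 0.1765, 0.3683]
tool_rot: [-179.8, 0.2, 78.7]
force: [0.3, -0.6, 0.3]
grip_width: 0.0367
```

```bash
python3 -c "
from h import *
th=1.11
go((.105-.262*np.cos(th)+.006*np.sin(th),0,.42))
for n in('side','top'):
  s=cam(n);cv2.imwrite(f'pics/{n}11full.png',s['color'][:,:,::-1]);o=(60,180) if n=='side' else (80,200);a=s['color'][o[0]:o[0]+200,o[1]:o[1]+240,::-1];cv2.imwrite(f'pics/{n}11.png',cv2.resize(a,None,fx=3,fy=3,interpolation=cv2.INTER_CUBIC))"
```

```text
t 18.05 tcp [0.5748 0.1765 0.3683] rot [-1.7977e+02  1.7000e-01  7.8670e+01] F [ 0.3 -0.6  0.3] w 0.0367
grasp chest [-0.0724  0.1881  0.3873] q [  3.  13. -28.  75.   6.  94. -35.]
move units [-6.27  2.22 -1.08]
```

View pics/side11.png

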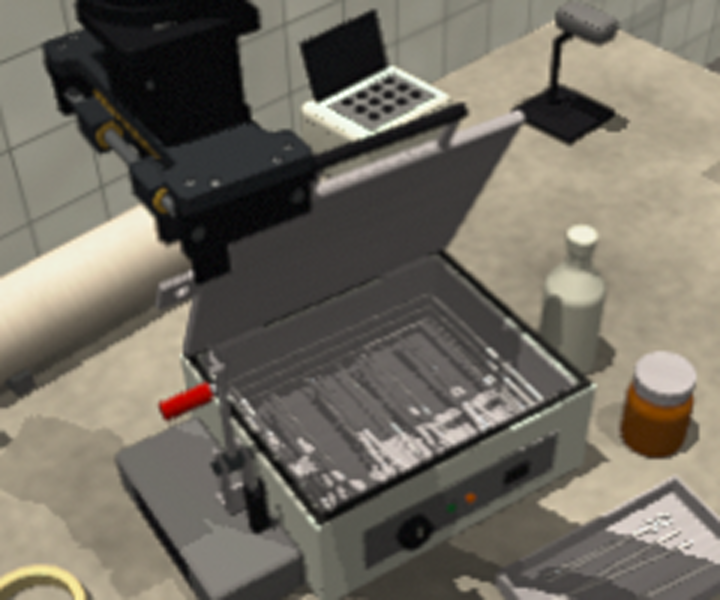

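```bash
python3 -c "
from h import *
t=cam('top');s=cam('side')
def red(f,roi):
  a=cv2.imread(f).astype(float);m=((a[:,:,2]-np.maximum(a[:,:,0],a[:,:,1]))>50).astype(np.uint8)
  M=np.zeros_like(m);y0,y1,x0,x1=roi;M[y0:y1,x0:x1]=m[y0:y1,x0:x1]
  n,l,st_,c=cv2.connectedComponentsWithStats(M);i=1+np.argmax(st_[1:,4]);return c[i],st_[i]
c,sn=np.cos(Q[2]),np.sin(Q[2])
def ch(x):d=x-[Q[0],Q[1],0];return np.array([c*d[0]+sn*d[1],-sn*d[0]+c*d[1],d[2]])
for tf,sf in(('top0','side0'),('top10full','side11full')):
  a,sa=red(f'pics/{tf}.png',(120,260,200,330));b,sb=red(f'pics/{sf}.png',(120,270,200,300))
  x,e=tri([t,s],[a,b]);k=ch(x);print(tf,a,sa,b,sb,k.round(4),np.round(e,1))
"
```

```text
top0 [247.29213483 202.20224719] [239 199  17   8  89] [263.28070175 239.5877193 ] [255 234  18  13 114] [-0.0934  0.1871  0.1079] [0.1 0.1]
top10full [248.66990291 159.93203883] [241 156  16   9 103] [241.47008547 192.98290598] [233 187  18  13 117] [-0.0089  0.1878  0.1887] [0.3 0.3]
```

The knob mask (both views) gives rod angle 1.566 from the chord, agreeing with the grasp fit. Now back over the handle.

>>> {"fn": "carry_out", "kwargs": {"plan": [{"fingers": 0.15, "dx": 0, "dy": 0, "dz": -0.8, "rx": 0, "ry": 0, "rz": 0}, {"fingers": 0.15, "dx": -0.6, "dy": 0.2, "dz": -0.3, "rx": 0, "ry": 0, "rz": 0}, {"fingers": 0.15, "dx": -0.8, "dy": 0.3, "dz": 0, "rx": 0, "ry": 0, "rz": 0}, {"fingers": 0.15, "dx": -0.9, "dy": 0.3, "dz": 0, "rx": 0, "ry": 0, "rz": 0}, {"fingers": 0.15, "dx": -0.9, "dy": 0.3, "dz": 0, "rx": 0, "ry": 0, "rz": 0}, {"fingers": 0.15, "dx": -0.9, "dy": 0.3, "dz": 0, "rx": 0, "ry": 0, "rz": 0}, {"fingers": 0.15, "dx": -0.9, "dy": 0.3, "dz": 0, "rx": 0, "ry": 0, "rz": 0}, {"fingers": 0.15, "dx": -0.8, "dy": 0.3, "dz": 0, "rx": 0, "ry": 0, "rz": 0}, {"fingers": 0.15, "dx": -0.47, "dy": 0.2, "dz": 0, "rx": 0, "ry": 0, "rz": 0}, {"fingers": 0.15, "dx": 0, "dy": 0, "dz": 0, "rx": 0, "ry": 0, "rz": 0}]}}

```text
time_s: 19.5
tool_pos: [0.6022, -0.0212, 0.4024]
tool_rot: [180.0, 0.1, 78.6]
force: [0.9, -0.3, 0.5]
grip_width: 0.0372
```

```bash
python3 -c "
from h import *
go((-.0070,0,.353))
s=cam('side');a=s['color'][40:260,180:440,::-1];cv2.imwrite('pics/s12.png',cv2.resize(a,None,fx=2.7,fy=2.7))"
```

```text
t 19.5 tcp [ 0.6022 -0.0212  0.4024] rot [1.7996e+02 6.0000e-02 7.8640e+01] F [ 0.9 -0.3  0.5] w 0.0372
grasp chest [-0.0073 -0.0005  0.4214] q [ 16.  13. -21.  71.   5.  97. -15.]
move units [0.02 0.01 2.28]
```

View pics/s12.png

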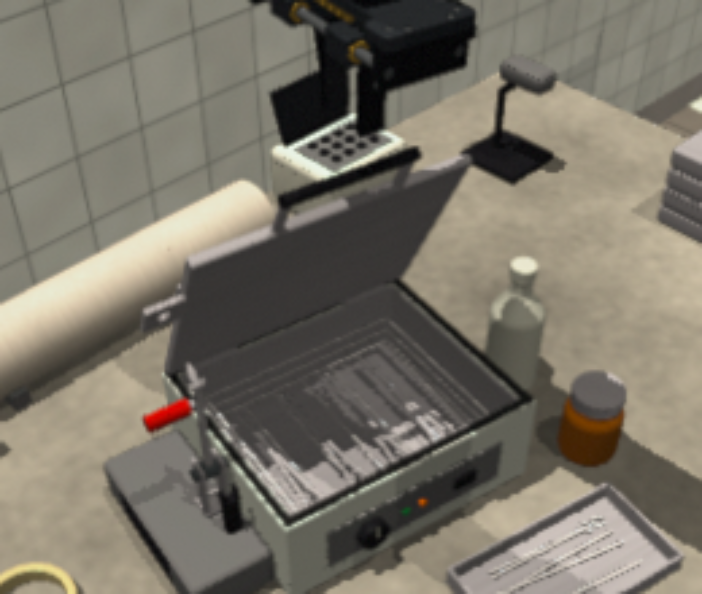

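The side view shows the rod upright (tip at (193,372)) and the gripper over the bar. I lower and grip.

>>> {"fn": "carry_out", "kwargs": {"plan": [{"fingers": 0.15, "dx": 0, "dy": 0, "dz": 0.5, "rx": 0, "ry": 0, "rz": 0}, {"fingers": 0.15, "dx": 0, "dy": 0, "dz": 0.6, "rx": 0, "ry": 0, "rz": 0}, {"fingers": 0.15, "dx": 0, "dy": 0, "dz": 0.6, "rx": 0, "ry": 0, "rz": 0}, {"fingers": 0.15, "dx": 0, "dy": 0, "dz": 0.4, "rx": 0, "ry": 0, "rz": 0}, {"fingers": 0.15, "dx": 0, "dy": 0, "dz": 0.18, "rx": 0, "ry": 0, "rz": 0}, {"fingers": 0.5, "dx": 0, "dy": 0, "dz": 0, "rx": 0, "ry": 0, "rz": 0}, {"fingers": 0.8, "dx": 0, "dy": 0, "dz": 0, "rx": 0, "ry": 0, "rz": 0}, {"fingers": 1, "dx": 0, "dy": 0, "dz": 0, "rx": 0, "ry": 0, "rz": 0}, {"fingers": 1, "dx": 0, "dy": 0, "dz": 0, "rx": 0, "ry": 0, "rz": 0}], "force": 35}}

```text
time_s: 20.68
tool_pos: [0.6028, -0.0194, 0.3349]
tool_rot: [179.9, 0.0, 78.8]
force: [0.6, -0.7, 0.8]
grip_width: 0.0108
```

```bash
python3 -c "
from h import *
p,R,g,gc=st()
hz=np.array([.105,.115]);h=lambda th:hz+[-.262*np.cos(th)+.006*np.sin(th),.262*np.sin(th)+.006*np.cos(th)]
v=gc[[0,2]]-hz;print(np.hypot(*v),np.arctan2(v[1],-v[0])-np.arctan2(.006,.262))
th=np.linspace(1.11,.69,15);P=np.array([h(t) for t in th]);d=np.diff(P,axis=0)/.03
for t,x in zip(th[1:],d):print(round(t,2),'dy',round(x[0],2),'dz',round(-x[1],2))"
```

```text
t 20.68 tcp [ 0.6028 -0.0194  0.3349] rot [1.7988e+02 1.0000e-02 7.8810e+01] F [ 0.6 -0.7  0.8] w 0.0108
grasp chest [-0.0071  0.0013  0.3539] q [ 17.  12. -21.  79.   4.  90. -15.]
0.2639362767359219 1.1090566654061598
1.08 dy -0.24 dz 0.11
1.05 dy -0.23 dz 0.12
1.02 dy -0.23 dz 0.13
0.99 dy -0.22 dz 0.14
0.96 dy -0.22 dz 0.14
0.93 dy -0.22 dz 0.15
0.9 dy -0.21 dz 0.16
0.87 dy -0.21 dz 0.16
0.84 dy -0.2 dz 0.17
0.81 dy -0.2 dz 0.17
0.78 dy -0.19 dz 0.18
0.75 dy -0.19 dz 0.18
0.72 dy -0.18 dz 0.19
0.69 dy -0.17 dz 0.2
```

>>> {"fn": "carry_out", "kwargs": {"plan": [{"fingers": 1, "dx": 0, "dy": -0.24, "dz": 0.11, "rx": 0, "ry": 0, "rz": 0}, {"fingers": 1, "dx": 0, "dy": -0.23, "dz": 0.12, "rx": 0, "ry": 0, "rz": 0}, {"fingers": 1, "dx": 0, "dy": -0.23, "dz": 0.13, "rx": 0, "ry": 0, "rz": 0}, {"fingers": 1, "dx": 0, "dy": -0.22, "dz": 0.14, "rx": 0, "ry": 0, "rz": 0}, {"fingers": 1, "dx": 0, "dy": -0.22, "dz": 0.14, "rx": 0, "ry": 0, "rz": 0}, {"fingers": 1, "dx": 0, "dy": -0.22, "dz": 0.15, "rx": 0, "ry": 0, "rz": 0}, {"fingers": 1, "dx": 0, "dy": -0.21, "dz": 0.16, "rx": 0, "ry": 0, "rz": 0}, {"fingers": 1, "dx": 0, "dy": -0.21, "dz": 0.16, "rx": 0, "ry": 0, "rz": 0}, {"fingers": 1, "dx": 0, "dy": -0.2, "dz": 0.17, "rx": 0, "ry": 0, "rz": 0}, {"fingers": 1, "dx": 0, "dy": 0, "dz": 0, "rx": 0, "ry": 0, "rz": 0}]}}

```text
time_s: 21.92
tool_pos: [0.543, -0.0072, 0.2948]
tool_rot: [-179.9, 0.0, 78.8]
force: [-0.0, 2.4, -3.3]
grip_width: 0.0107
```

```bash
cat >> h.py <<'E'
hz=np.array([.105,.115])
def ang(gc):
    v=gc[[0,2]]-hz;print('r',np.hypot(*v).round(4),'theta',(np.arctan2(v[1],-v[0])-np.arctan2(.006,.262)).round(4))
E
python3 -c "
from h import *
p,R,g,gc=st();ang(gc)
for n,o in(('side',(120,200)),('top',(100,200))):
  s=cam(n);a=s['color'][o[0]:o[0]+130,o[1]:o[1]+150,::-1];cv2.imwrite(f'pics/{n}13.png',cv2.resize(a,None,fx=4.5,fy=4.5,interpolation=cv2.INTER_CUBIC))"
```

```text
t 21.93 tcp [ 0.543  -0.0072  0.2948] rot [-1.7989e+02  1.0000e-02  7.8850e+01] F [-0.   2.4 -3.3] w 0.0107
grasp chest [-0.0681  0.0017  0.3138] q [ 18.   5. -21.  91.   2.  84. -15.]
r 0.2636 theta 0.8315
```

View pics/side13.png

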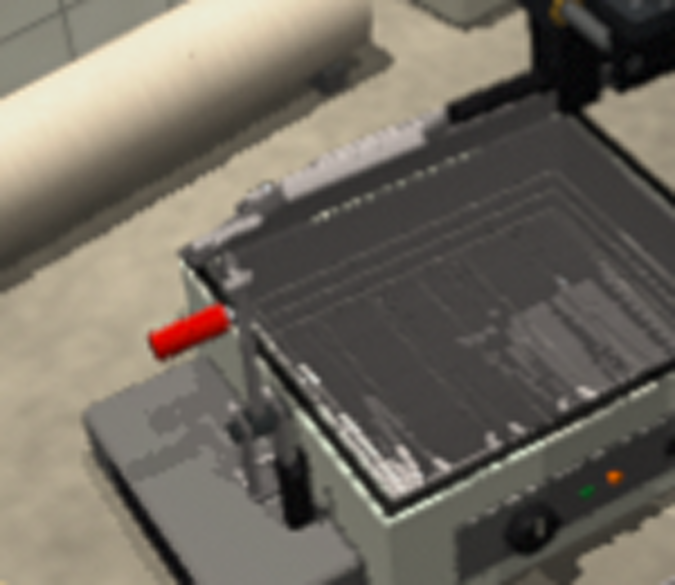

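View pics/top13.png

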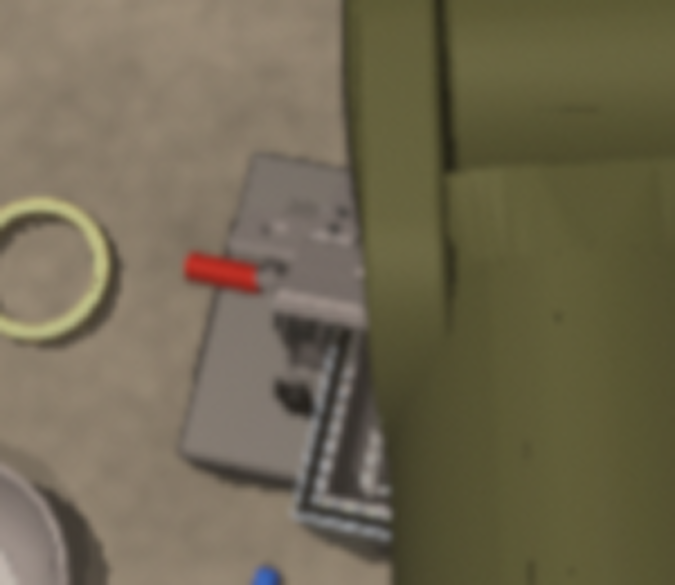

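The plate is just above the tip, at (235,245) in the side crop. I continue slowly.

>>> {"fn": "carry_out", "kwargs": {"plan": [{"fingers": 1, "dx": 0, "dy": -0.1, "dz": 0.09, "rx": 0, "ry": 0, "rz": 0}, {"fingers": 1, "dx": 0, "dy": -0.1, "dz": 0.09, "rx": 0, "ry": 0, "rz": 0}, {"fingers": 1, "dx": 0, "dy": -0.1, "dz": 0.09, "rx": 0, "ry": 0, "rz": 0}, {"fingers": 1, "dx": 0, "dy": -0.1, "dz": 0.09, "rx": 0, "ry": 0, "rz": 0}, {"fingers": 1, "dx": 0, "dy": 0, "dz": 0, "rx": 0, "ry": 0, "rz": 0}]}}

```text
time_s: 22.65
tool_pos: [0.5322, -0.0051, 0.2846]
tool_rot: [180.0, -0.0, 78.8]
force: [2.3, 3.3, -2.1]
grip_width: 0.0107
```

```bash
python3 -c "
from h import *
p,R,g,gc=st();ang(gc)
for n,o in(('side',(120,200)),):
  s=cam(n);a=s['color'][o[0]:o[0]+130,o[1]:o[1]+150,::-1];cv2.imwrite(f'pics/{n}14.png',cv2.resize(a,None,fx=4.5,fy=4.5,interpolation=cv2.INTER_CUBIC))"
```

```text
t 22.65 tcp [ 0.5322 -0.0051  0.2846] rot [179.98  -0.    78.83] F [ 2.3  3.3 -2.1] w 0.0107
grasp chest [-0.0791  0.0017  0.3036] q [ 18.   4. -21.  94.   1.  83. -15.]
r 0.2635 theta 0.7744
```

View pics/side14.png

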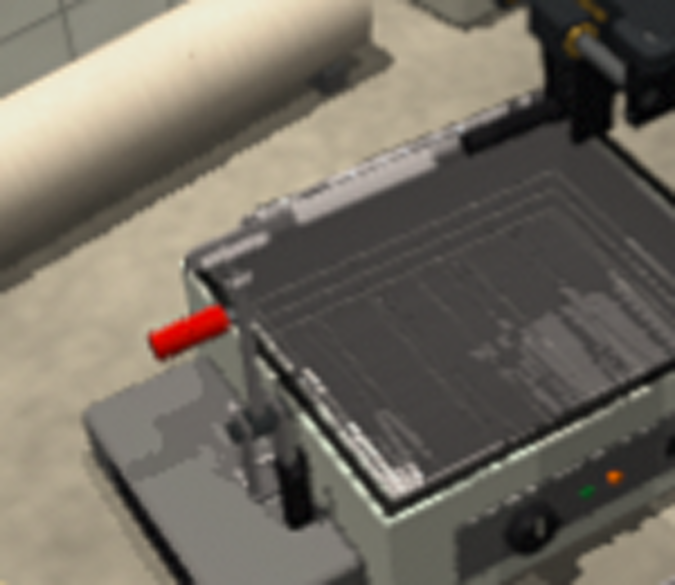

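No resistance, and the plate is coming down over the peg. Continuing to about 0.71.

>>> {"fn": "carry_out", "kwargs": {"plan": [{"fingers": 1, "dx": 0, "dy": -0.1, "dz": 0.1, "rx": 0, "ry": 0, "rz": 0}, {"fingers": 1, "dx": 0, "dy": -0.1, "dz": 0.1, "rx": 0, "ry": 0, "rz": 0}, {"fingers": 1, "dx": 0, "dy": -0.1, "dz": 0.1, "rx": 0, "ry": 0, "rz": 0}, {"fingers": 1, "dx": 0, "dy": -0.08, "dz": 0.08, "rx": 0, "ry": 0, "rz": 0}, {"fingers": 1, "dx": 0, "dy": 0, "dz": 0, "rx": 0, "ry": 0, "rz": 0}]}}

```text
time_s: 23.32
tool_pos: [0.5215, -0.003, 0.2733]
tool_rot: [179.9, -0.0, 78.8]
force: [3.2, 3.8, -3.2]
grip_width: 0.0107
```

```bash
python3 -c "
from h import *
p,R,g,gc=st();ang(gc)
for n,o in(('side',(120,200)),):
  s=cam(n);a=s['color'][o[0]:o[0]+130,o[1]:o[1]+150,::-1];cv2.imwrite(f'pics/{n}15.png',cv2.resize(a,None,fx=4.5,fy=4.5,interpolation=cv2.INTER_CUBIC))"
```

```text
t 23.32 tcp [ 0.5215 -0.003   0.2733] rot [ 1.7992e+02 -2.0000e-02  7.8830e+01] F [ 3.2  3.8 -3.2] w 0.0107
grasp chest [-0.09    0.0017  0.2923] q [ 18.   2. -22.  96.   1.  82. -14.]
r 0.2636 theta 0.715
```

View pics/side15.png

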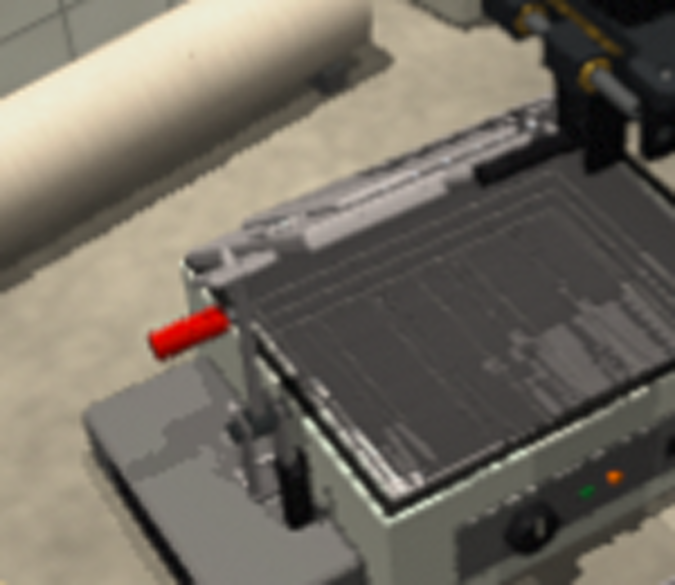

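The tip shows through the plate at (228,258). I lower the last few millimetres until the rod takes the load.

>>> {"fn": "carry_out", "kwargs": {"plan": [{"fingers": 1, "dx": 0, "dy": -0.05, "dz": 0.06, "rx": 0, "ry": 0, "rz": 0}, {"fingers": 1, "dx": 0, "dy": -0.05, "dz": 0.06, "rx": 0, "ry": 0, "rz": 0}, {"fingers": 1, "dx": 0, "dy": 0, "dz": 0, "rx": 0, "ry": 0, "rz": 0}, {"fingers": 1, "dx": 0, "dy": 0, "dz": 0, "rx": 0, "ry": 0, "rz": 0}]}}

```text
time_s: 23.88
tool_pos: [0.5195, -0.0026, 0.271]
tool_rot: [179.8, -0.0, 78.8]
force: [3.8, 4.3, 1.7]
grip_width: 0.0108
```

```bash
python3 -c "
from h import *
p,R,g,gc=st();ang(gc)"
```

```text
t 23.88 tcp [ 0.5195 -0.0026  0.271 ] rot [ 1.7978e+02 -3.0000e-02  7.8820e+01] F [3.8 4.3 1.7] w 0.0108
grasp chest [-0.0922  0.0017  0.29  ] q [ 18.   2. -22.  97.   1.  81. -14.]
r 0.2636 theta 0.7028
```

>>> {"fn": "carry_out", "kwargs": {"plan": [{"fingers": 1, "dx": 0, "dy": -0.05, "dz": 0.06, "rx": 0, "ry": 0, "rz": 0}, {"fingers": 1, "dx": 0, "dy": 0, "dz": 0, "rx": 0, "ry": 0, "rz": 0}, {"fingers": 1, "dx": 0, "dy": 0, "dz": 0, "rx": 0, "ry": 0, "rz": 0}]}}

```text
time_s: 24.25
tool_pos: [0.5181, -0.0023, 0.2694]
tool_rot: [179.8, -0.0, 78.8]
force: [3.0, 3.6, 1.7]
grip_width: 0.0109
```

```bash
python3 -c "
from h import *
p,R,g,gc=st();ang(gc)"
```

```text
t 24.25 tcp [ 0.5181 -0.0023  0.2694] rot [ 1.7975e+02 -3.0000e-02  7.8810e+01] F [3.  3.6 1.7] w 0.0109
grasp chest [-0.0936  0.0017  0.2884] q [ 18.   2. -22.  97.   1.  81. -14.]
r 0.2636 theta 0.6949
```

```bash
python3 -c "
from h import *
for n,o in(('side',(150,220)),):
  s=cam(n);a=s['color'][o[0]:o[0]+80,o[1]:o[1]+100,::-1];cv2.imwrite(f'pics/{n}16.png',cv2.resize(a,None,fx=7,fy=7,interpolation=cv2.INTER_CUBIC))"
```

```text
(no output)
```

View pics/side16.png

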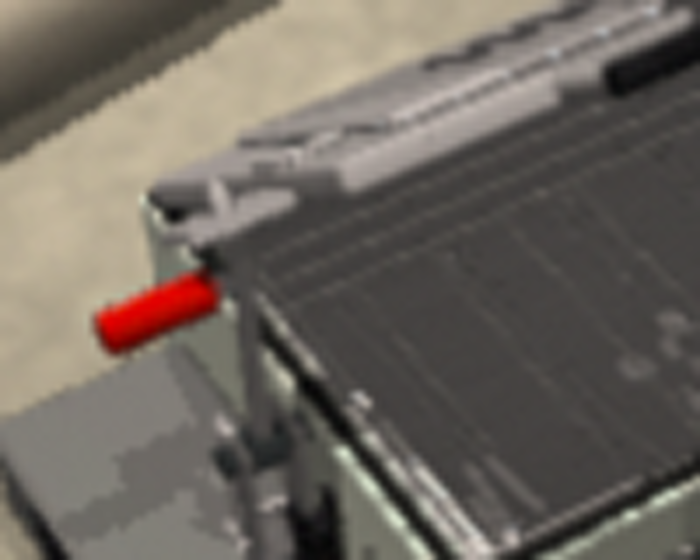

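>>> {"fn": "carry_out", "kwargs": {"plan": [{"fingers": 1, "dx": 0, "dy": -0.03, "dz": 0.04, "rx": 0, "ry": 0, "rz": 0}, {"fingers": 1, "dx": 0, "dy": 0, "dz": 0, "rx": 0, "ry": 0, "rz": 0}, {"fingers": 1, "dx": 0, "dy": -0.03, "dz": 0.04, "rx": 0, "ry": 0, "rz": 0}, {"fingers": 1, "dx": 0, "dy": 0, "dz": 0, "rx": 0, "ry": 0, "rz": 0}, {"fingers": 1, "dx": 0, "dy": 0, "dz": 0, "rx": 0, "ry": 0, "rz": 0}]}}

```text
time_s: 24.92
tool_pos: [0.5178, -0.0023, 0.2689]
tool_rot: [179.5, -0.0, 78.8]
force: [4.2, 3.5, 7.0]
grip_width: 0.0105
```

```bash
python3 -c "
from h import *
p,R,g,gc=st();ang(gc)"
```

```text
t 24.93 tcp [ 0.5178 -0.0023  0.2689] rot [ 1.7949e+02 -4.0000e-02  7.8800e+01] F [4.2 3.5 7. ] w 0.0105
grasp chest [-0.0939  0.0017  0.2879] q [ 18.   2. -22.  97.   1.  81. -14.]
r 0.2636 theta 0.6927
```

The rod resists (7 N with almost no further motion), so the lid is seated at about 0.69. I relax and open only a little, as the lid edge is close, then rise.

>>> {"fn": "carry_out", "kwargs": {"plan": [{"fingers": 1, "dx": 0, "dy": 0.04, "dz": -0.06, "rx": 0, "ry": 0, "rz": 0}, {"fingers": 0.65, "dx": 0, "dy": 0, "dz": 0, "rx": 0, "ry": 0, "rz": 0}, {"fingers": 0.5, "dx": 0, "dy": 0, "dz": 0, "rx": 0, "ry": 0, "rz": 0}, {"fingers": 0.5, "dx": 0, "dy": 0, "dz": 0, "rx": 0, "ry": 0, "rz": 0}, {"fingers": 0.5, "dx": 0, "dy": 0, "dz": -0.3, "rx": 0, "ry": 0, "rz": 0}, {"fingers": 0.5, "dx": 0, "dy": 0, "dz": -0.6, "rx": 0, "ry": 0, "rz": 0}, {"fingers": 0.5, "dx": 0, "dy": 0, "dz": -0.8, "rx": 0, "ry": 0, "rz": 0}, {"fingers": 0.5, "dx": 0, "dy": 0, "dz": -0.9, "rx": 0, "ry": 0, "rz": 0}, {"fingers": 0.5, "dx": -0.5, "dy": -0.5, "dz": -0.9, "rx": 0, "ry": 0, "rz": 0}, {"fingers": 0.5, "dx": -0.9, "dy": -0.5, "dz": 0, "rx": 0, "ry": 0, "rz": 0}, {"fingers": 0.5, "dx": -0.9, "dy": -0.5, "dz": 0, "rx": 0, "ry": 0, "rz": 0}, {"fingers": 0.5, "dx": -0.9, "dy": -0.5, "dz": 0, "rx": 0, "ry": 0, "rz": 0}]}}

```text
time_s: 26.42
tool_pos: [0.4382, -0.0856, 0.3743]
tool_rot: [179.8, 0.0, 78.8]
force: [0.2, 0.3, 0.2]
grip_width: 0.022
```

>>> {"fn": "carry_out", "kwargs": {"plan": [{"fingers": 0.5, "dx": -0.9, "dy": -0.3, "dz": 0, "rx": 0, "ry": 0, "rz": 0}, {"fingers": 0.5, "dx": -0.9, "dy": -0.3, "dz": 0, "rx": 0, "ry": 0, "rz": 0}, {"fingers": 0.5, "dx": -0.9, "dy": 0, "dz": 0, "rx": 0, "ry": 0, "rz": 0}, {"fingers": 0.5, "dx": -0.9, "dy": 0, "dz": 0, "rx": 0, "ry": 0, "rz": 0}, {"fingers": 0.5, "dx": -0.9, "dy": 0, "dz": 0, "rx": 0, "ry": 0, "rz": 0}, {"fingers": 0.5, "dx": -0.9, "dy": 0, "dz": 0, "rx": 0, "ry": 0, "rz": 0}, {"fingers": 0.5, "dx": -0.9, "dy": 0, "dz": 0, "rx": 0, "ry": 0, "rz": 0}, {"fingers": 0.5, "dx": -0.9, "dy": 0, "dz": 0, "rx": 0, "ry": 0, "rz": 0}, {"fingers": 0.5, "dx": 0, "dy": 0, "dz": 0, "rx": 0, "ry": 0, "rz": 0}]}}

```text
time_s: 27.55
tool_pos: [0.3782, -0.2953, 0.3738]
tool_rot: [179.9, 0.1, 78.6]
force: [0.7, 1.0, -0.3]
grip_width: 0.0217
```

```bash
python3 -c "
from h import *
p,R,g,gc=st()
for n,o in(('side',(90,190)),('top',(90,200))):
  s=cam(n);cv2.imwrite(f'pics/{n}17full.png',s['color'][:,:,::-1]);a=s['color'][o[0]:o[0]+190,o[1]:o[1]+240,::-1];cv2.imwrite(f'pics/{n}17.png',cv2.resize(a,None,fx=3.1,fy=3.1,interpolation=cv2.INTER_CUBIC))"
```

```text
t 27.55 tcp [ 0.3782 -0.2953  0.3738] rot [1.7991e+02 7.0000e-02 7.8580e+01] F [ 0.7  1.  -0.3] w 0.0217
grasp chest [-0.174  -0.3128  0.3928] q [34. -4.  0. 91.  0. 93. 23.]
```

View pics/side17.png

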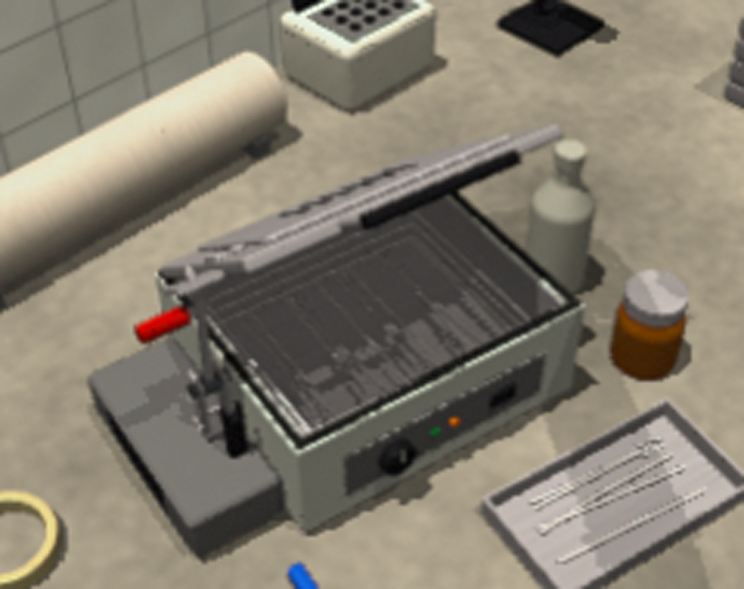

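View pics/top17.png

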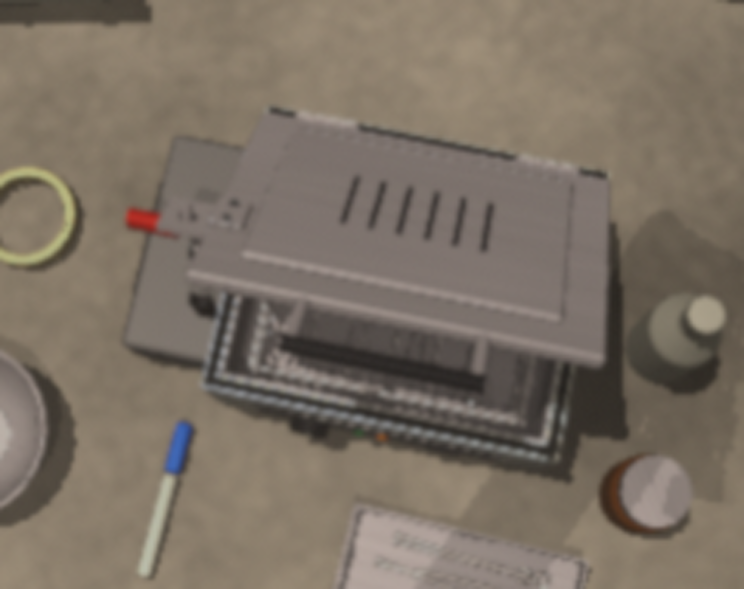

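View pics/top17full.png

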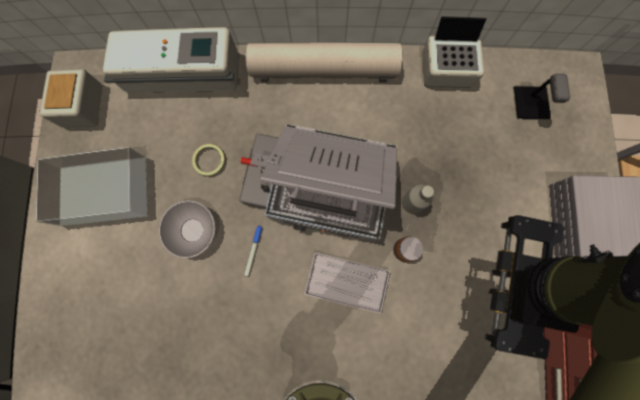

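```bash
python3 -c "
from h import *
a=cv2.imread('pics/side17full.png')[160:210,230:300];b=cv2.imread('pics/top17full.png')[135:185,235:305]
cv2.imwrite('pics/z17.png',cv2.resize(np.hstack([a,b]),None,fx=5.5,fy=5.5,interpolation=cv2.INTER_CUBIC))
t=cam('top');s=cam('side')
th=.70;n=np.array([np.sin(th),0,np.cos(th)]);h=np.array([.105-.15*np.cos(th),.158,.115+.15*np.sin(th)])
for k,l in(('hole',h),('tip',h+.016*n),('handle L',[.105-.262*np.cos(th)+.006*np.sin(th),.065,.115+.262*np.sin(th)+.006*np.cos(th)]),('handle R',[.105-.262*np.cos(th)+.006*np.sin(th),-.065,.115+.262*np.sin(th)+.006*np.cos(th)])):print(k,proj(s,W(l))[0].round(1),proj(t,W(l))[0].round(1))"
```

```text
hole [252.1 180.6] [259.8 160.1]
tip [249.3 174. ] [260.  154.1]
handle L [306.6 158.9] [290.  198.5]
handle R [355.9 137.6] [356.1 211.9]
```

View pics/z17.png

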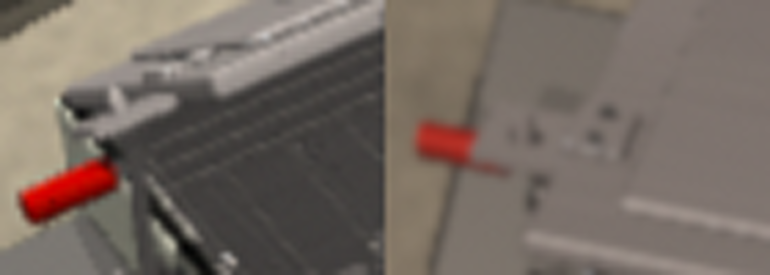

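The peg shows through the plate, and the handle and tip match the prediction for lid 0.70. Handing in.

```bash
python3 -c "
from cell import ticket
print(ticket.sign_off())"
```

```text
the job is handed in; nothing more can be done
None
```

The chest is standing open: the lid rests on the upright prop rod with the rod's tip through the hole in the catch plate. I handed the job in with the arm clear, at about 28 s of the 66 s allowed.

**What I did:** I raised the lid by the black bar to about 1.11 rad, where it stayed when let go. I then swung the rod up by its red knob, gripped the bar again and lowered the lid onto the rod under control.

**Last checks:**
- **Rod angle:** about 1.57 rad. Camera triangulation of the knob gave 1.566. The circle fits to the gripper's path gave about 1.55 just before a final 1.8 mm nudge, so the two agree.
- **Load on the rod:** the last push met 7 N with almost no movement, at a lid angle of 0.69 to 0.70 rad.
- **After release:** the lid stayed up. The side view shows the peg standing through the plate, and the handle and tip are within about 3 pixels of where a lid at 0.70 rad would put them.
- **Other items:** by eye in the final pictures they are where they started; I did not measure them.

**Weak or off readings:** the top view was too blurred to show the peg in the hole. The gripped handle measured 1.5 to 3.5 mm farther from the hinge than stated, which fits the calibration error or the bar's position between the fingers. The wrist force reached about 15 N at most in the readings I took.

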